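Load and index a curing turntable on a model maker's bench

ROBOT

A 6-joint arm with a two-finger parallel gripper is mounted at the origin on the work surface. World frame = base frame: x ahead of the robot, y to its left, z up, the work surface at z = 0. Lengths are in m, angles in rad, forces in N, time in s.
With the tool pointing down it reaches from about 0.225 to 0.875 m from the base axis. Payload 3.4 kg.
Tool frame: the origin (TCP) lies midway between the tips of the shut fingers; the grasp point (between the pads) lies behind it (manip.grip_point_offset is the z of the grasp point in the tool frame, in m); z points along the fingers, x is the direction in which the jaws open and shut, and the axes are right-handed (so a half turn about z gives the same grasp; the last joint's range is limited). The gripper opens to 85 mm and grips with 20 to 120 N. Pads are 22 mm wide; open, the fingers measure 114 mm over their backs; the gripper's body (76 mm by 85 mm) begins 54 mm behind the grasp point. The pads swing forward as they close: fully open they stand 13 mm farther back than shut.
Start: joints at [-1.283, 0.276, 1.505, -0, 1.361, -0.121], TCP at [0.229, -0.528, 0.231] pointing down, gripper open.
Joint ranges: [-2.89, 2.89], [-0.75, 2.08], [0.22, 2.7], [-1.18, 4.32], [0.11, 2.71], [-2.7, 2.7]. Speed limits (rad/s): [2.57, 2.57, 3.14, 3.14, 3.14, 3.14].

INTERFACE

Orientations are given as a unit quaternion [w, x, y, z].
In Python, from rig import manip, eyes, recognise, regions_of, mark_of gives the robot as it stands.
- The arm moves only by the shell command python3 -m inch 'ROWS' [FORCE]. ROWS is JSON, a list of rows, each a list of 5 numbers: the gripper command: -1 is shut, 1 is fully open, values between are in proportion, then the shift along the tool's x, y, z in mm, then the turn about the tool's z in degrees. A call has 1 to 20 rows; each row shifts and turns the pose as measured when the row begins, along the tool's axes as they then stand; what a row does not reach is not made up. A row lasts 1/12 s, in which the tool goes at most 41.7 mm and 7.16 degrees, less where a joint would pass 70% of its speed; a pose out of reach is approached as far as the arm can. A call with a gripper value outside its range is refused whole. The fingers move at their own pace and stop on an object; FORCE is the grip in N (left out, the last holds). Time passes only in rows, so rows that do not move let the fingers close. It gives the time, the measured TCP pose, the force and the opening at its end, in the units of the state.
- manip.get_state(): the state, without advancing time (a new reading comes with each control period).
- eyes.get_image(name): name is "scene" or "top" or "wrist"; returns a dict with "frame" (480x640x3 uint8, red, green, blue), "K" (3x3 intrinsics, pixels), "k1" (the pictures are not rectified: a ray, as slopes to the right and down, at radius r is drawn at 1 + k1 r^2 times it, then the intrinsics apply), "rvec" (rotation vector, rad) and "tvec" (3), from world to camera coordinates, as OpenCV has them; the wrist camera has in their place "mount" (4x4, takes a point from camera to tool coordinates, whose origin is the TCP and whose axes are the tool frame's). Camera axes: x right, y down, z forward; pixel columns grow to the right and rows downward; lengths in m; the calibration is good to about 2 mm. A picture is of the moment at which its call begins: read the wrist's pose just before it. There is no depth.
- manip.sign_off(): hands the job in, once; it reports no verdict.
Trained networks look in a picture, given as the dict that the camera call returned (one of the last four; its "shot" number tells which), for a name from the list of things; names that differ only in an ending like _2 or _b are one class to them, and where a whole thing is asked for, a point or a joint stands for the part that bears it (a point fixed in the world has none). Each returns a list of dicts, best first, with "confidence" (0 to 1); they miss things now and then, are a little off and sometimes report something else, mostly with a low value. They report only what shows in the picture. A call takes as long as a camera call.
- recognise(picture, target): "bbox" ([left, top, width, height] in pixels, round what is visible of it).
- regions_of(picture, target): "mask" (480x640 bool, what is visible of it) and "bbox" ([left, top, width, height] in pixels, round what is visible of it).
- mark_of(picture, target): "point" ([row, column] in pixels: a listed point, or the origin of a listed thing).
The state is a dict: "clock": time; "qpos": joint angles; "qd": joint speeds; "effort": joint torques, N m; "position": TCP position; "ee_rot": TCP orientation; "contact_force": force on the tool from outside, world axes, zero at the start; "moment": the same for the moment, N m; "width": finger opening in m.
Only numpy, scipy, OpenCV 4.12 (cv2) and the standard library are available. Lean on these libraries where they do the work, as an engineer would, in place of code of your own. Each camera call takes 0.05 s, during which the arm holds its last target.

TASK

Get this batch of kit parts ready for curing: first turn the turntable on to its loading stop, then stand every kit part that is there (each on its painting stand) upright in the turntable's bay, fully inside it on the plate, and after that turn the loaded table a quarter turn to its curing stop, parts still in place. Only then slide the curing lantern along the bench from its parking ring until its foot is inside the ring beside the turntable; push it along without lifting or tipping it, and leave the other things on the bench where they are.

Things in the scene. Friction and masses are not known exactly. Their poses are not given: they have to be found in the camera images.
- plate (a joint): angle of the round wooden plate, rad, counter-clockwise from above positive. 0 = loading stop (bay faces the robot, handle at the far black mark), +1.571 = curing stop (bay faces the lamp mat, handle at the left mark). Starts off the stops, between -1.1 and -0.5. Limits -1.35 and +1.69. Elsewhere than at the stops it turns with about 1 N at the handle and stays where it is left
- plate_axis (a point): point on the turntable's axis, on the plate's upper face, 24 mm above the bench; axes turn with the plate: z up, +x to the handle, -x to the middle of the bay. Plate 268 mm across, its rim 5 mm high, 6 mm wide. A straight metal fence (6 mm wide, 9 mm high) crosses it along y through the axis; the bay is the half disc on the -x side, without the handle, marked with thin grey lines
- turntable: the fixed round grey base under the plate, 300 mm across, 14 mm high, origin at the centre of its underside, black marks at its edge for the handle at the two stops (its +x side: loading, +y side: curing). At each stop a sprung ball drops between two bumps: it pulls the plate in from about 0.06 rad either side; about 4 N at the handle takes it in or out
- handle_top (a point): centre of the top of the turntable's handle: an upright round steel post 18 mm across, fixed to the plate 95 mm from the axis at the plate's +x side; it rises 74 mm from the plate, its top 98 mm above the bench
- part_wheel: kit wheel on a painting stand: round heavy steel foot 44 mm across, 10 mm high, upright cork grip 24 mm across from 10 to 48 mm height, the grey part fixed on top, 57 to 70 mm high in all, 90 g. Origin at the centre of the foot's underside, z up. Starts standing on the bench left of the turntable; may be absent
- part_tub: kit cockpit tub (small ribbed tray) on a painting stand: round heavy steel foot 44 mm across, 10 mm high, upright cork grip 24 mm across from 10 to 48 mm height, the grey part fixed on top, 57 to 70 mm high in all, 90 g. Origin at the centre of the foot's underside, z up. Starts standing on the bench left of the turntable; may be absent
- part_tank: kit drop tank (small lying spindle, 36 mm long) on a painting stand: round heavy steel foot 44 mm across, 10 mm high, upright cork grip 24 mm across from 10 to 48 mm height, the grey part fixed on top, 57 to 70 mm high in all, 90 g. Origin at the centre of the foot's underside, z up. Starts standing on the bench left of the turntable; may be absent
- part_engine: kit engine (small star of cylinders) on a painting stand: round heavy steel foot 44 mm across, 10 mm high, upright cork grip 24 mm across from 10 to 48 mm height, the grey part fixed on top, 57 to 70 mm high in all, 90 g. Origin at the centre of the foot's underside, z up. Starts standing on the bench left of the turntable; may be absent
- part_tail: kit tail bulkhead (small upright plate, rounded above) on a painting stand: round heavy steel foot 44 mm across, 10 mm high, upright cork grip 24 mm across from 10 to 48 mm height, the grey part fixed on top, 57 to 70 mm high in all, 90 g. Origin at the centre of the foot's underside, z up. Starts standing on the bench left of the turntable; may be absent
- lantern: curing lantern: flat black round foot 72 mm across and 14 mm high, on it an upright cylinder 40 mm across, white with a black cap, 68 mm high in all; about 0.5 kg, weight mostly in the foot. Origin at the centre of its underside, z up. Starts on the parking ring; slides on the bench with about 3 N
- cure_ring (a point): centre of the black ring mark beside the turntable, flat on the bench (z = 0), on the light blue lamp mat right of the table; ring 92 mm inside, 100 mm outside. The mat is flat: nothing to slide over
- park_ring (a point): centre of the other ring mark on the same mat, of the same size, 130 mm from the first and farther from the turntable; the lantern starts here
- jar_among: bystander: small paint jar, 36 mm across, 42 mm high, among the kit parts; origin under its centre
- jar_near: bystander: paint jar, 40 mm across, 48 mm high, between the robot and the lamp mat; origin under its centre
- glue: bystander: glue bottle, 34 mm across, 75 mm high, beyond the lamp mat; origin under its centre
- brush: bystander: paint brush, 160 mm long, 8 mm thick, lying along the left of the kit parts; origin under its middle
- tyre: bystander: loose rubber tyre, 32 mm across, 11 mm high, near the robot on the left; origin under its centre
- sprue: bystander: flat olive sprue frame, 100 by 150 mm, 5 mm thick, at the far side; origin under its centre

How it is judged:
By the outcome, as a careful person would: the job done as asked, in the order asked, and still so for the second after the job is handed in, with the robot touching nothing.
Of part_wheel, part_tub, part_tank, part_engine, part_tail only 3 to 5 are there at a start; the rules pass over those that are not, and their reading is None.
At some moment in a run one of lantern, part_wheel, part_tub, part_tank, part_engine, part_tail may be knocked a few centimetres aside while the robot is not near it.
Once in a run the grip may slacken for a moment while it holds something.
It also fails if it takes over 210 s, if anything falls off the work surface, if the arm or the gripper's body presses on something with over 40 N, if the wrist force passes 120 N, or if a joint passes its speed limit or range.

## Working session

There is one attempt and no reset: what is moved stays moved. The work goes in short steps, Python scripts to look and compute and a shell command to move; the robot and the scene stay as the last step left them, time stands still between calls to the robot, and variables do not carry over. Pictures are saved under pics/ and viewed, and the job is handed in when it is done.

```bash
ls; mkdir -p pics
cat > h.py <<'E'
import numpy as np, cv2
from scipy.spatial.transform import Rotation as R
from rig import manip, eyes, recognise, regions_of, mark_of
def cam(p):
    if 'mount' in p:
        s=p['state']; q=s['ee_rot']; Rt=R.from_quat([q[1],q[2],q[3],q[0]]).as_matrix()
        T=np.eye(4);T[:3,:3]=Rt;T[:3,3]=s['position']
        W=T@np.array(p['mount']); return W[:3,:3],W[:3,3]
    Rm=cv2.Rodrigues(np.array(p['rvec'],float))[0]; t=np.array(p['tvec'],float).ravel()
    return Rm.T,-Rm.T@t
def shot(name):
    s=manip.get_state(); p=eyes.get_image(name); p['state']=s; return p
def ray(p,rc):
    K=np.array(p['K']); D=np.array([p['k1'],0,0,0.])
    u=cv2.undistortPoints(np.array([[[rc[1],rc[0]]]],float),K,D,None,None)[0,0]
    Rw,c=cam(p); return c,Rw@np.array([u[0],u[1],1.])
def at_z(p,rc,z):
    c,d=ray(p,rc); return c+d*(z-c[2])/d[2]
def pix(p,P):
    Rw,c=cam(p); x=Rw.T@(np.array(P,float)-c)
    K=np.array(p['K']);a=x[:2]/x[2];a=a*(1+p['k1']*(a@a));return K[0,0]*a[0]+K[0,2],K[1,1]*a[1]+K[1,2]
def save(p,n): cv2.imwrite('pics/'+n,cv2.cvtColor(p['frame'],cv2.COLOR_RGB2BGR))
def st():
    s=manip.get_state(); 
    q=s['ee_rot']; M=R.from_quat([q[1],q[2],q[3],q[0]]).as_matrix()
    print('t',round(s['clock'],2),'pos',np.round(s['position'],4),'w',round(s['width'],4),'F',np.round(s['contact_force'],1),'toolx',np.round(M[:,0],3),'z',np.round(M[:,2],3),'q',np.round(s['qpos'],2))
    return s,M
def mv(x=None,y=None,z=None):
    s,M=st(); p=np.array(s['position']);g=p.copy()
    for i,v in enumerate((x,y,z)):
        if v is not None:g[i]=v
    print('tool shift mm',np.round(M.T@(g-p)*1000,1))
E
cat > look.py <<'E'
from h import *
import sys
st()
print('gp',manip.grip_point_offset)
ZS={'plate_axis':.024,'handle_top':.098}
for n in ('top','scene'):
    p=shot(n); save(p,sys.argv[1]+n+'.png'); print(n,'cam at',np.round(cam(p)[1],3))
    for k in 'plate_axis handle_top turntable part_wheel part_tub part_tank part_engine part_tail lantern cure_ring park_ring jar_among jar_near glue brush tyre sprue'.split():
        for r in mark_of(p,k)[:2]:
            print(k,round(r['confidence'],2),np.round(r['point']),np.round(at_z(p,r['point'],ZS.get(k,0))[:2],3))
E
python3 look.py a_
```

```text
pics
t 0.0 pos [ 0.2284 -0.5271  0.2304] w 0.0856 F [-0.4  0.9 -0.5] toolx [ 0.398 -0.918 -0.002] z [-0.001  0.002 -1.   ] q [-1.28  0.28  1.51 -0.    1.36 -0.12]
gp -0.0187
top cam at [0.328 0.044 1.16 ]
plate_axis 0.78 [244. 335.] [ 0.558 -0.028]
handle_top 0.94 [224. 371.] [ 0.586 -0.111]
turntable 0.6 [246. 335.] [ 0.559 -0.028]
part_wheel 0.51 [276. 223.] [0.501 0.256]
part_tank 0.81 [302. 224.] [0.438 0.256]
part_tank 0.53 [265. 476.] [ 0.487 -0.376]
part_engine 0.73 [296. 156.] [0.463 0.423]
part_tail 0.53 [274. 182.] [0.513 0.359]
lantern 0.96 [265. 472.] [ 0.487 -0.366]
cure_ring 0.89 [251. 422.] [ 0.532 -0.245]
jar_among 0.68 [241. 211.] [0.594 0.284]
jar_near 0.71 [319. 430.] [ 0.361 -0.246]
jar_near 0.43 [265. 473.] [ 0.488 -0.368]
glue 0.52 [167. 431.] [ 0.752 -0.296]
brush 0.76 [293. 152.] [0.472 0.432]
tyre 0.49 [322. 268.] [0.38 0.15]
scene cam at [1.142 0.676 0.868]
plate_axis 0.85 [249. 297.] [ 0.56  -0.015]
plate_axis 0.49 [339. 378.] [0.616 0.284]
handle_top 0.97 [212. 255.] [ 0.598 -0.109]
turntable 0.89 [256. 296.] [ 0.561 -0.019]
turntable 0.47 [183. 296.] [ 0.369 -0.232]
part_wheel 0.65 [310. 406.] [0.502 0.261]
part_tank 0.66 [294. 425.] [0.438 0.26 ]
part_engine 0.37 [352. 481.] [0.479 0.43 ]
part_tail 0.74 [344. 435.] [0.529 0.359]
lantern 0.64 [180. 298.] [ 0.357 -0.24 ]
lantern 0.61 [178. 230.] [ 0.487 -0.375]
cure_ring 0.81 [206. 245.] [ 0.533 -0.245]
park_ring 0.8 [177. 232.] [ 0.481 -0.372]
jar_near 0.54 [308. 404.] [0.499 0.255]
jar_near 0.51 [180. 294.] [ 0.367 -0.243]
glue 0.76 [236. 164.] [ 0.743 -0.292]
brush 0.65 [352. 479.] [0.483 0.428]
tyre 0.62 [255. 402.] [0.381 0.15 ]
sprue 0.58 [385. 324.] [0.752 0.274]
```

View pics/a_top.png

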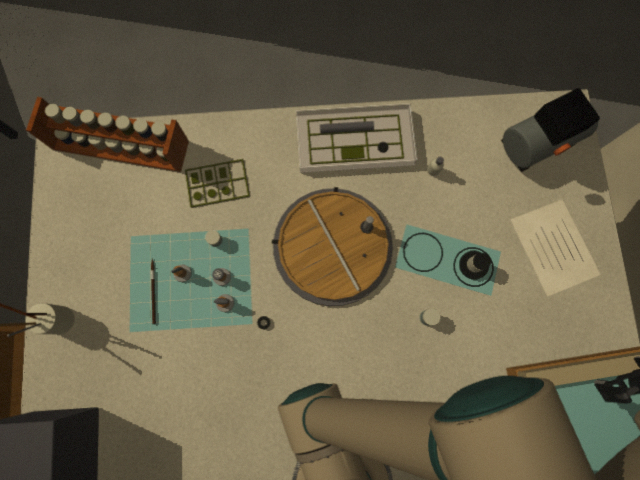

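View pics/a_scene.png

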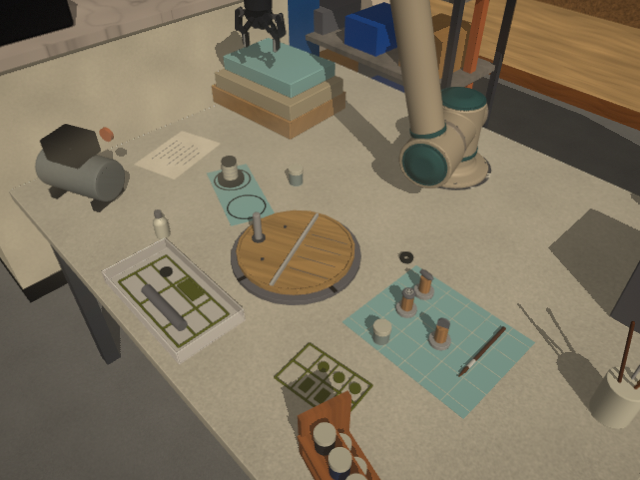

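The top picture shows three parts on the mat at (182,272), (221,276) and (224,302), with the jar at (212,238). The handle is at (367,226), the stop marks are at (336,189) and (276,242), and the lantern is in its ring at (476,264). The "engine" hits are on the brush, so I don't count them.

```bash
cat > m.py <<'E'
from h import *
p=shot('top')
f=p['frame']
cv2.imwrite('pics/crop1.png',cv2.cvtColor(cv2.resize(f[170:330,110:430],None,fx=2.5,fy=2.5,interpolation=cv2.INTER_CUBIC),cv2.COLOR_RGB2BGR))
for n,rc,z in [('m0',(189.5,336),.014),('m1',(242,276),.014)]: print(n,np.round(at_z(p,rc,z),4))
# plate ellipse from mask
s=shot('scene')
for q in (p,s):
  for k in ('turntable','handle_top','part_wheel','part_tank','part_tail','part_tub','part_engine','lantern'):
    r=regions_of(q,k)[:1]
    if r:
        m=r[0]['mask']; ys,xs=np.nonzero(m); print(k,round(r[0]['confidence'],2),r[0]['bbox'],len(ys), xs.mean(),ys.mean())
E
python3 m.py
```

```text
m0 [ 0.7024 -0.0418  0.014 ]
m1 [0.5761 0.1183 0.014 ]
turntable 0.69 [273.1, 189.5, 119.0, 116.0] 10966 331.94391756337774 246.7026262994711
handle_top 0.89 [276.0, 195.7, 113.0, 106.0] 9177 332.30750790018527 244.83360575351423
part_wheel 0.58 [211.7, 267.2, 18.9, 19.1] 270 221.44814814814814 276.27777777777777
part_tank 0.77 [214.8, 294.3, 20.7, 17.7] 218 224.38532110091742 302.20642201834863
part_tail 0.63 [171.0, 260.6, 21.2, 21.3] 259 182.01544401544402 272.4826254826255
part_tub 0.62 [211.3, 266.9, 19.3, 19.2] 278 221.4136690647482 275.9280575539568
part_engine 0.25 [393.5, 224.0, 108.0, 73.8] 3824 443.16762552301253 258.73378661087867
lantern 0.73 [459.5, 250.5, 33.2, 27.5] 705 474.1021276595745 263.97021276595746
turntable 0.81 [230.0, 208.6, 134.3, 95.2] 9848 295.519090170593 256.80432575142163
handle_top 0.71 [236.6, 212.2, 119.8, 82.9] 8029 295.3052684020426 251.41947938722132
part_wheel 0.96 [395.0, 287.8, 21.8, 29.7] 427 406.3138173302108 303.1615925058548
part_tank 0.82 [413.6, 271.4, 19.3, 29.3] 422 424.1824644549763 284.7132701421801
part_tail 0.96 [426.6, 319.7, 23.3, 30.6] 517 439.926499032882 335.10058027079305
part_tub 0.44 [237.7, 209.7, 115.1, 87.3] 7967 295.3432910756872 251.38496297226058
lantern 0.95 [214.4, 154.9, 28.1, 29.5] 587 230.03236797274275 172.3100511073254
```

Run:
```python
from h import *
p=shot('scene');f=p['frame']
cv2.imwrite('pics/crop2.png',cv2.cvtColor(cv2.resize(f[180:400,200:520],None,fx=2.5,fy=2.5,interpolation=cv2.INTER_CUBIC),cv2.COLOR_RGB2BGR))
```

```text
(no output)
```

View pics/crop1.png

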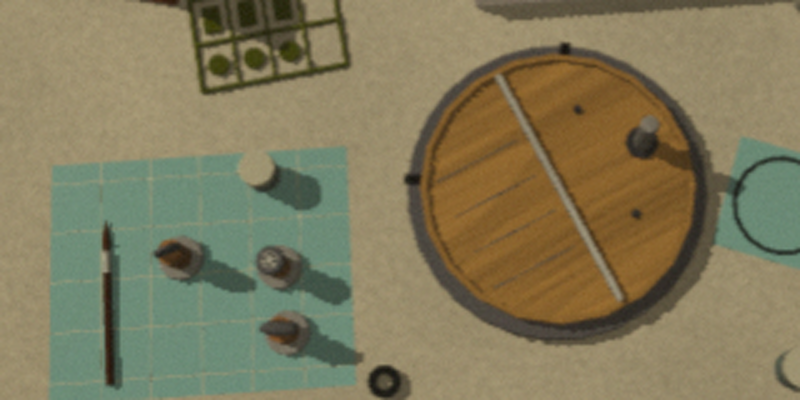

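View pics/crop2.png

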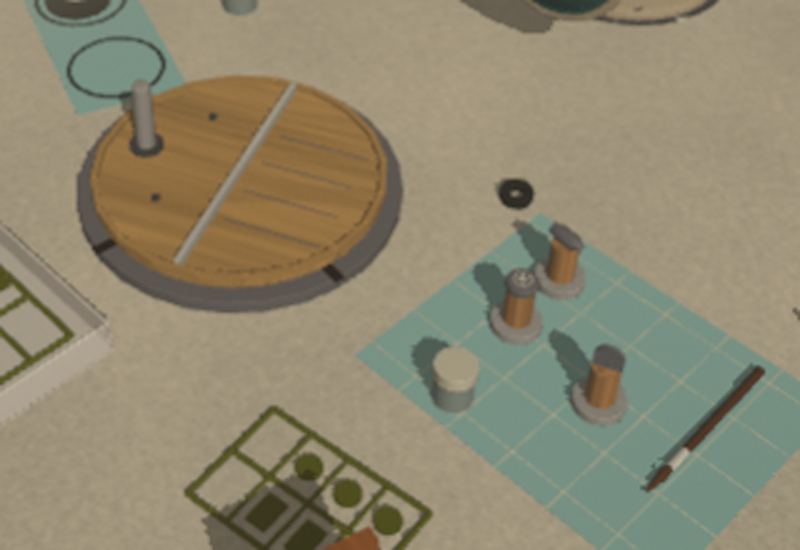

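```bash
python3 -m inch '[[1,-15.7,-33.3,0,0],[1,-15.7,-33.3,0,0],[1,-15.7,-33.3,0,0],[1,-15.7,-33.3,0,0],[1,-15.7,-33.3,0,0],[1,-15.7,-33.3,0,0],[1,-15.7,-33.3,0,0],[1,-15.7,-33.3,0,0],[1,-15.7,-33.3,0,0],[1,-15.7,-33.3,0,0],[1,-15.7,-33.3,0,0],[1,-15.7,-33.3,0,0],[1,-15.7,-33.3,0,0],[1,-15.7,-33.3,0,0],[1,-15.7,-33.3,0,0]]' 30; python3 -m inch '[[1,0,0,0,-7],[1,0,0,0,-7],[1,0,0,0,-7],[1,0,0,0,-7],[1,0,0,0,-7],[1,0,0,0,-7],[1,0,0,0,-7],[1,0,0,0,-7],[1,0,0,0,-7],[1,0,0,0,-7],[1,0,0,0,-7],[1,0,0,0,-7],[1,0,0,0,-4]]'
python3 - <<'E'
from h import *
mv(.593,-.112,.2)
p=shot('wrist'); save(p,'w1.png')
for k in('handle_top','plate_axis'):
  for r in mark_of(p,k)[:1]: print(k,r['confidence'],np.round(r['point']),np.round(at_z(p,r['point'],.098 if k[0]=='h' else .024),4))
E
```

```text
clock: 4.0
position: [0.6068, -0.1044, 0.2297]
ee_rot: [0.003, 0.832, -0.555, 0.003]
contact_force: [0.1, -1.2, 0.0]
width: 0.0853
clock: 5.08
position: [0.614, -0.0935, 0.2274]
ee_rot: [0.002, 0.98, 0.2, 0.001]
contact_force: [0.2, 0.4, 0.5]
width: 0.0853
t 5.08 pos [ 0.614  -0.0935  0.2274] w 0.0853 F [0.2 0.4 0.5] toolx [0.92  0.391 0.002] z [ 0.004 -0.004 -1.   ] q [-0.26  0.35  1.41 -0.    1.38 -0.66]
tool shift mm [-26.6   8.7  27.4]
handle_top 0.6 [235. 284.] [ 0.5981 -0.1093  0.098 ]
plate_axis 0.71 [ 93. 287.] [ 0.5601 -0.0226  0.024 ]
```

View pics/w1.png

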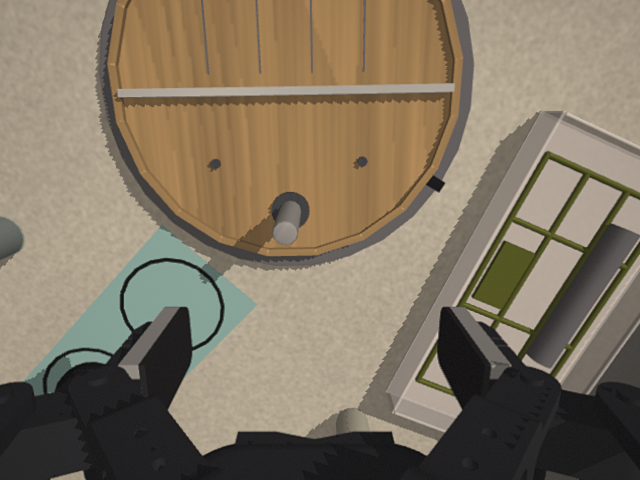

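```bash
python3 -m inch '[[1,-20.8,8,0,0],[1,0,0,0,0],[1,0,0,29,0],[1,0,0,29,0],[1,0,0,29,0],[1,0,0,25,0],[1,0,0,20,0],[1,0,0,10,0],[1,0,0,0,0]]' 30
python3 - <<'E'
from h import *
mv(.598,-.109,.055)
p=shot('wrist'); save(p,'w2.png')
E
```

```text
clock: 5.98
position: [0.6029, -0.1104, 0.0837]
ee_rot: [0.004, 0.982, 0.187, 0.007]
contact_force: [0.4, -0.5, 0.1]
width: 0.0853
t 5.98 pos [ 0.6029 -0.1104  0.0837] w 0.0853 F [ 0.4 -0.5  0.1] toolx [0.93  0.368 0.012] z [ 0.015 -0.006 -1.   ] q [-0.29  0.44  1.65 -0.    1.04 -0.67]
tool shift mm [-4.4 -3.4 28.6]
```

View pics/w2.png

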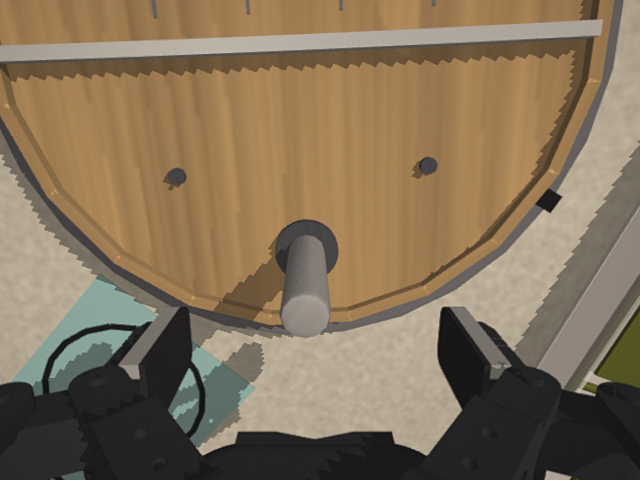

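```bash
python3 -m inch '[[1,-4,-3,20,0],[1,0,0,12,0],[1,0,0,5,0],[-0.4,0,0,0,0],[-0.4,0,0,0,0],[-0.4,0,0,0,0],[-0.4,0,0,0,0],[-0.4,0,0,0,0]]' 20
python3 - <<'E'
from h import *
mv(.598,-.109,.055)
p=shot('wrist'); save(p,'w3.png')
E
```

```text
clock: 6.7
position: [0.6075, -0.1115, 0.0573]
ee_rot: [0.009, 0.982, 0.186, 0.016]
contact_force: [-1.0, 0.6, -0.6]
width: 0.0263
t 6.7 pos [ 0.6075 -0.1115  0.0573] w 0.0263 F [-1.   0.6 -0.6] toolx [0.93  0.366 0.028] z [ 0.035 -0.012 -0.999] q [-0.29  0.46  1.68 -0.    0.96 -0.67]
tool shift mm [-8.  -5.9  2. ]
```

View pics/w3.png

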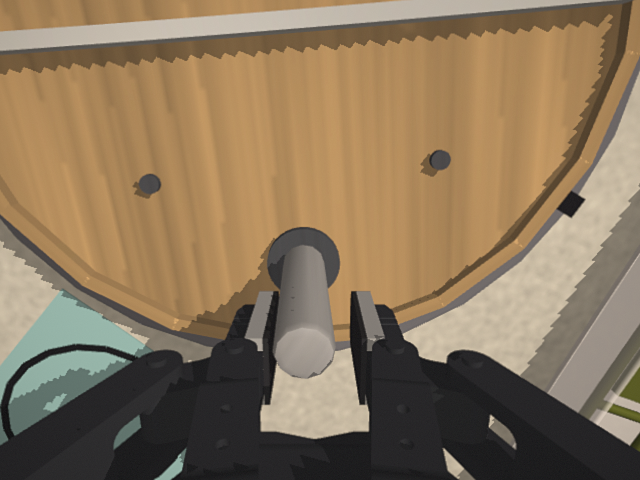

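```bash
python3 -m inch '[[-0.4,8.3,-0.4,0,-5],[-0.4,8.3,-0.4,0,-5],[-0.4,8.3,-0.4,0,-5],[-0.4,8.3,-0.4,0,-5],[-0.4,8.3,-0.4,0,-5],[-0.4,8.3,-0.4,0,-5]]' 20
cat > hd.py <<'E'
from h import *
import sys
s,M=st()
c=np.array([.559,-.0245]); g=np.array(s['position'])+M[:,2]*-.0187; d=g[:2]-c
print('grip pt',np.round(g,4),'phi',np.arctan2(d[1],d[0]),'r',np.hypot(*d),'toolx ang',np.arctan2(M[1,0],M[0,0]),'phi as ang-pi/2',np.arctan2(M[1,0],M[0,0])-1.571)
p=shot('wrist'); save(p,sys.argv[1])
E
python3 hd.py w4.png
```

```text
clock: 7.25
position: [0.6434, -0.0822, 0.0589]
ee_rot: [0.012, 0.896, 0.444, 0.009]
contact_force: [-0.9, -0.4, -0.4]
width: 0.0259
t 7.25 pos [ 0.6434 -0.0822  0.0589] w 0.0259 F [-0.9 -0.4 -0.4] toolx [0.606 0.795 0.006] z [ 0.027 -0.013 -1.   ] q [-0.23  0.5   1.6  -0.01  1.01 -1.15]
grip pt [ 0.6429 -0.0819  0.0776] phi -0.600389727367066 r 0.1016587475304887 toolx ang 0.9193173245768582 phi as ang-pi/2 -0.6516826754231417
```

View pics/w4.png

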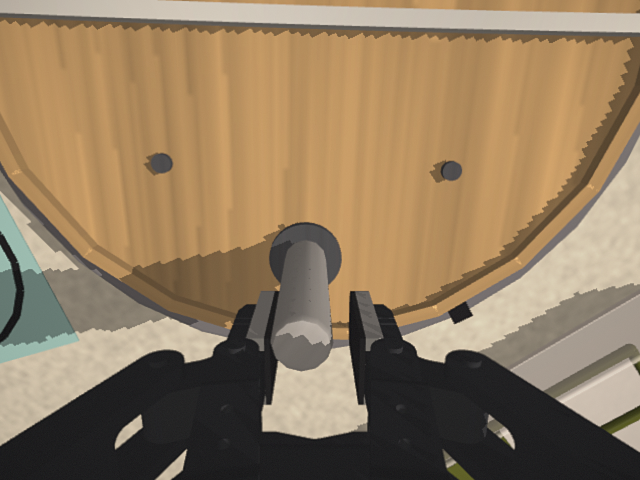

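```bash
python3 -m inch '[[-0.4,8.3,-0.6,0,-5],[-0.4,8.3,-0.6,0,-5],[-0.4,8.3,-0.6,0,-5],[-0.4,8.3,-0.6,0,-5],[-0.4,8.3,-0.6,0,-5]]' 20
python3 hd.py w5.png
```

```text
clock: 7.72
position: [0.6604, -0.045, 0.0593]
ee_rot: [0.015, 0.775, 0.632, 0.006]
contact_force: [-0.3, -1.7, -0.7]
width: 0.0258
t 7.72 pos [ 0.6604 -0.045   0.0593] w 0.0258 F [-0.3 -1.7 -0.7] toolx [ 0.201  0.98  -0.01 ] z [ 0.028 -0.016 -0.999] q [-0.17  0.52  1.57 -0.01  1.02 -1.53]
grip pt [ 0.6599 -0.0447  0.078 ] phi -0.19777086529199664 r 0.10288641835084793 toolx ang 1.3683542844315393 phi as ang-pi/2 -0.20264571556846067
```

View pics/w5.png

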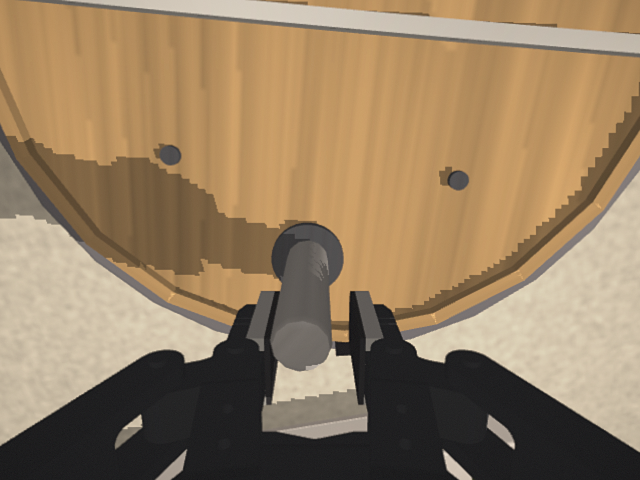

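```bash
python3 -m inch '[[-0.4,5,-0.5,0,-2],[-0.4,5,-0.5,0,-2],[-0.4,4,-0.5,0,-2],[-0.4,0,0,0,0],[-0.4,0,0,0,0]]' 20
python3 hd.py w6.png
python3 - <<'E'
from h import *
p=shot('top');f=p['frame']
cv2.imwrite('pics/crop3.png',cv2.cvtColor(cv2.resize(f[170:330,250:430],None,fx=4,fy=3.75,interpolation=cv2.INTER_CUBIC),cv2.COLOR_RGB2BGR))
E
```

```text
clock: 8.18
position: [0.6609, -0.0403, 0.0595]
ee_rot: [0.022, 0.741, 0.671, -0.001]
contact_force: [0.6, -0.1, 0.4]
width: 0.0256
t 8.18 pos [ 0.6609 -0.0403  0.0595] w 0.0256 F [ 0.6 -0.1  0.4] toolx [ 0.1    0.995 -0.03 ] z [ 0.028 -0.033 -0.999] q [-0.15  0.52  1.57 -0.03  1.02 -1.6 ]
grip pt [ 0.6604 -0.0397  0.0782] phi -0.14902226232930943 r 0.10253237794581131 toolx ang 1.4706652500656108 phi as ang-pi/2 -0.10033474993438918
```

View pics/w6.png

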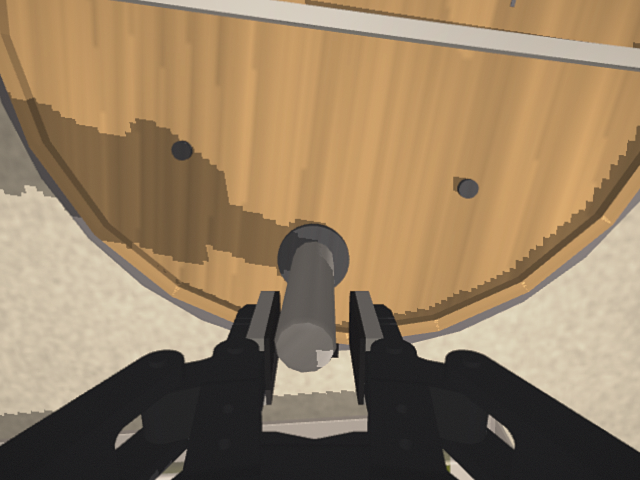

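View pics/crop3.png

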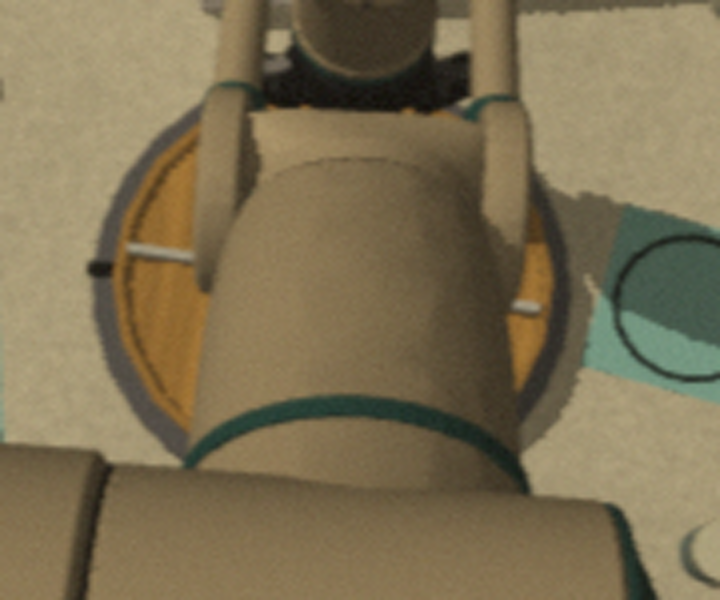

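```bash
cat > fence.py <<'E'
from h import *
p=shot('top')
def ang(a,b,z=.033):
    A=at_z(p,a,z);B=at_z(p,b,z); d=A-B; print('fence ends',A[:2].round(4),B[:2].round(4),'phi',np.arctan2(d[1],d[0])-np.pi/2)
import sys
v=list(map(float,sys.argv[1:5])); ang(v[:2],v[2:])
E
python3 fence.py 235.6 282.5 252 383.7
```

```text
fence ends [0.5869 0.1002] [ 0.529  -0.1439] phi -0.2330351478385193
```

```bash
python3 -m inch '[[-0.4,8,0,0,0],[-0.4,8,0,0,-2],[-0.4,5,0,0,0],[-0.4,0,0,0,0]]' 20
python3 hd.py w7.png
python3 - <<'E'
from h import *
p=shot('top');f=p['frame']
cv2.imwrite('pics/crop4.png',cv2.cvtColor(cv2.resize(f[170:330,250:430],None,fx=4,fy=3.75,interpolation=cv2.INTER_CUBIC),cv2.COLOR_RGB2BGR))
E
```

```text
clock: 8.67
position: [0.6634, -0.0264, 0.0595]
ee_rot: [0.027, 0.727, 0.686, -0.006]
contact_force: [-0.2, -0.1, -0.3]
width: 0.0254
t 8.67 pos [ 0.6634 -0.0264  0.0595] w 0.0254 F [-0.2 -0.1 -0.3] toolx [ 0.058  0.997 -0.046] z [ 0.029 -0.048 -0.998] q [-0.12  0.52  1.57 -0.05  1.02 -1.61]
grip pt [ 0.6629 -0.0255  0.0782] phi -0.00948115290048021 r 0.10389590631294562 toolx ang 1.5125318369186758 phi as ang-pi/2 -0.05846816308132419
```

View pics/w7.png

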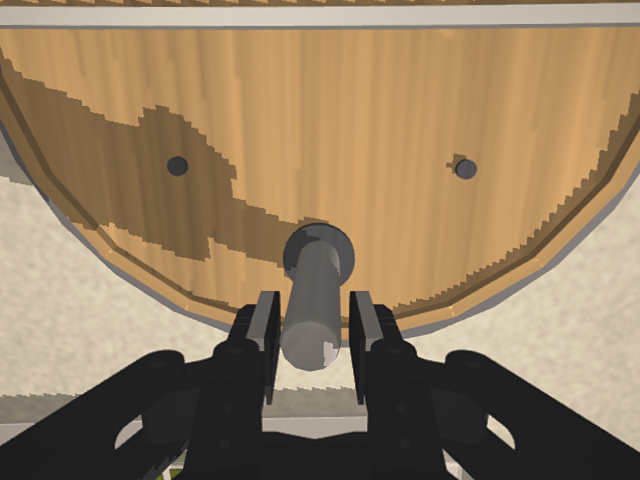

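View pics/crop4.png

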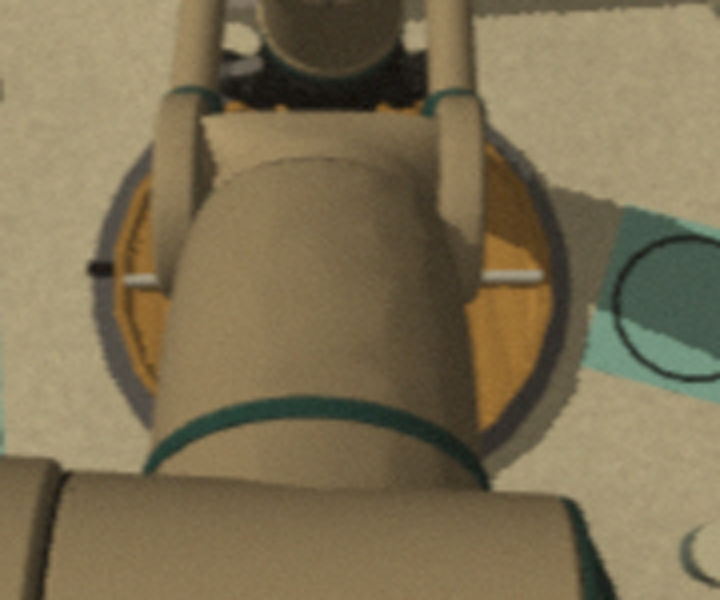

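```bash
python3 fence.py 245.2 281.2 243.3 385
```

```text
fence ends [0.5631 0.1048] [ 0.5504 -0.1492] phi -0.050076021620767186
```

```bash
python3 -m inch '[[-0.4,-7,-2,0,2],[-0.4,-4,-1,0,2],[-0.4,0,0,0,0]]' 20
python3 hd.py w8.png
python3 - <<'E'
from h import *
p=shot('top');f=p['frame']
cv2.imwrite('pics/crop5.png',cv2.cvtColor(cv2.resize(f[170:330,250:430],None,fx=4,fy=3.75,interpolation=cv2.INTER_CUBIC),cv2.COLOR_RGB2BGR))
E
```

```text
clock: 9.07
position: [0.66, -0.0344, 0.06]
ee_rot: [0.026, 0.753, 0.658, -0.002]
contact_force: [1.2, -1.2, 0.8]
width: 0.026
t 9.07 pos [ 0.66   -0.0344  0.06  ] w 0.026 F [ 1.2 -1.2  0.8] toolx [ 0.134  0.99  -0.038] z [ 0.031 -0.042 -0.999] q [-0.14  0.51  1.58 -0.04  1.02 -1.55]
grip pt [ 0.6594 -0.0336  0.0787] phi -0.09063128924403303 r 0.10083880759780435 toolx ang 1.4359547965821646 phi as ang-pi/2 -0.13504520341783532
```

View pics/w8.png

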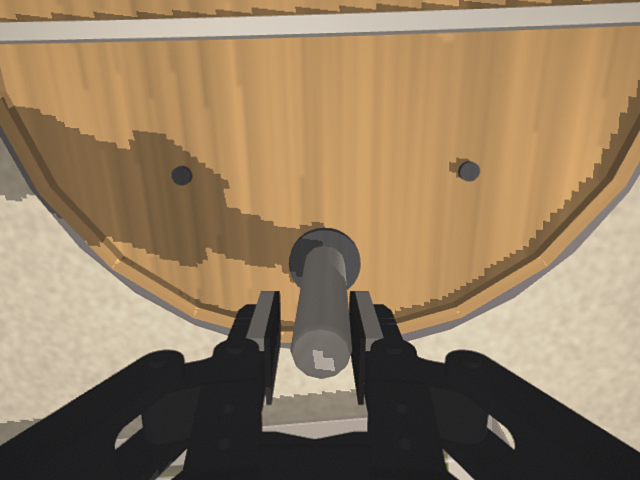

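View pics/crop5.png

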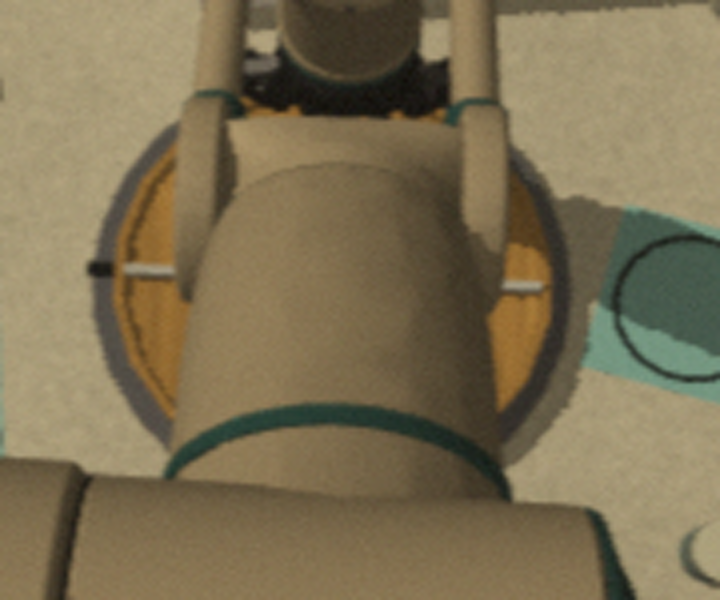

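```bash
python3 fence.py 242 281.2 246.5 385.8; python3 -m inch '[[0.3,0,0,0,0],[0.5,0,0,0,0],[0.5,0,0,0,0],[0.5,0,0,-25,0],[0.5,0,0,-30,0],[0.5,0,0,-30,0],[1,0,0,-30,0],[1,0,0,-30,0],[1,0,0,0,0]]' 20
python3 hd.py w9.png
python3 - <<'E'
from h import *
p=shot('top');f=p['frame']
cv2.imwrite('pics/crop6.png',cv2.cvtColor(cv2.resize(f[170:330,250:430],None,fx=4,fy=3.75,interpolation=cv2.INTER_CUBIC),cv2.COLOR_RGB2BGR))
E
```

```text
fence ends [0.5711 0.1043] [ 0.5423 -0.1504] phi -0.11268329287276213
clock: 9.97
position: [0.6534, -0.0272, 0.207]
ee_rot: [0.022, 0.752, 0.659, -0.006]
contact_force: [1.5, -0.1, 0.5]
width: 0.0856
t 9.97 pos [ 0.6534 -0.0272  0.207 ] w 0.0856 F [ 1.5 -0.1  0.5] toolx [ 0.131  0.991 -0.038] z [ 0.021 -0.041 -0.999] q [-0.13  0.4   1.38 -0.04  1.34 -1.56]
grip pt [ 0.653  -0.0264  0.2257] phi -0.0205384036265019 r 0.0940159678592204 toolx ang 1.4397218100318125 phi as ang-pi/2 -0.1312781899681874
```

View pics/w9.png

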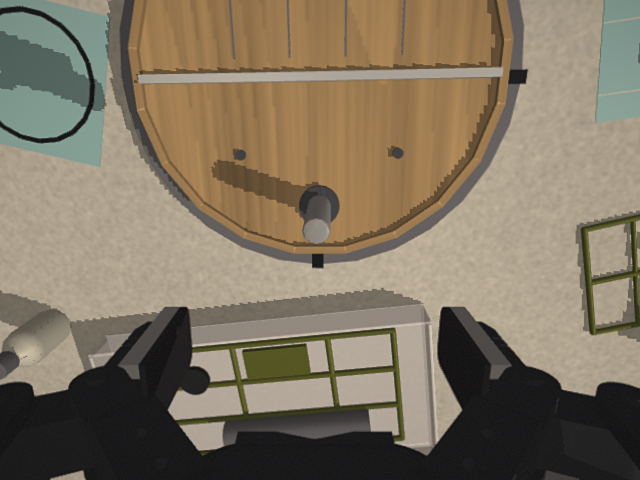

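View pics/crop6.png

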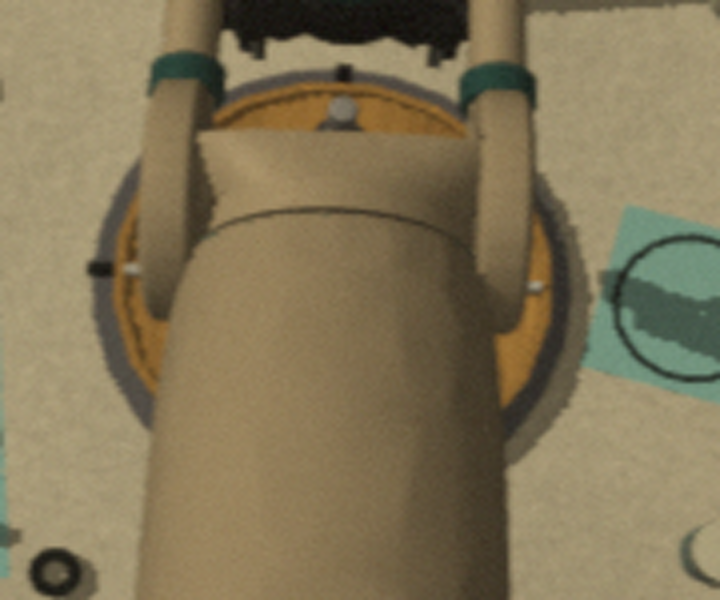

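```bash
python3 -m inch '[[1,24.5,-24.7,0,0],[1,24.5,-24.7,0,0],[1,24.5,-24.7,0,0],[1,24.5,-24.7,0,0],[1,24.5,-24.7,0,0],[1,24.5,-24.7,0,0],[1,24.5,-24.7,0,0],[1,24.5,-24.7,0,0],[1,24.5,-24.7,0,0],[1,20,-20,0,0]]' 20;python3 -m inch '[[1,0,0,0,7],[1,0,0,0,7],[1,0,0,0,7],[1,0,0,0,7],[1,0,0,0,7],[1,0,0,0,7],[1,0,0,0,7],[1,0,0,0,7],[1,0,0,0,7],[1,0,0,0,7],[1,0,0,0,7],[1,0,0,0,4],[1,0,0,0,0]]'
cat > parts.py <<'E'
from h import *
import sys
s,M=st()
p=shot('wrist'); save(p,sys.argv[1])
for k in ('part_wheel','part_tub','part_tank','part_engine','part_tail','jar_among'):
    for r in mark_of(p,k)[:2]: print(k,round(r['confidence'],2),np.round(r['point']),np.round(at_z(p,r['point'],0)[:2],4))
E
python3 parts.py w10.png
```

```text
clock: 10.9
position: [0.4279, 0.2454, 0.1701]
ee_rot: [0.013, 0.755, 0.655, -0.022]
contact_force: [0.2, -0.2, -0.2]
width: 0.085
clock: 11.98
position: [0.4044, 0.2444, 0.1467]
ee_rot: [0.033, 0.999, -0.011, -0.031]
contact_force: [0.0, 0.8, 0.1]
width: 0.0853
t 11.98 pos [0.4044 0.2444 0.1467] w 0.0853 F [0.  0.8 0.1] toolx [ 0.998 -0.023 -0.062] z [-0.063 -0.065 -0.996] q [ 0.42  0.24  1.79 -0.04  1.2   0.46]
part_wheel 0.58 [184. 469.] [0.5008 0.2588]
part_tub 0.39 [305. 299.] [0.3815 0.1639]
part_tank 0.8 [195. 375.] [0.4377 0.2516]
part_tank 0.31 [309. 298.] [0.381 0.161]
part_tail 0.61 [ 21. 515.] [0.5172 0.3566]
jar_among 0.62 [163. 616.] [0.5922 0.2713]
```

View pics/w10.png

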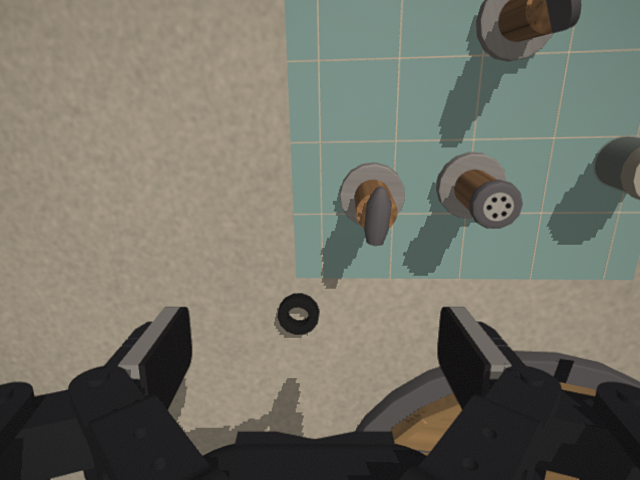

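```bash
python3 -m inch '[[1,0,0,0,0],[1,0,0,0,0],[1,0,0,0,0]]'; python3 -c "
from h import *
st()"; python3 -m inch '[[1,0,0,-15,0],[1,0,0,-15,0],[1,0,0,-15,0],[1,0,0,0,0]]'; python3 -c "
from h import *
st()"
```

```text
clock: 12.58
position: [0.4059, 0.245, 0.1486]
ee_rot: [0.032, 0.999, -0.009, -0.029]
contact_force: [0.2, 0.0, -0.6]
width: 0.0852
t 12.58 pos [0.4059 0.245  0.1486] w 0.0852 F [ 0.2  0.  -0.6] toolx [ 0.998 -0.02  -0.058] z [-0.059 -0.063 -0.996] q [ 0.42  0.24  1.79 -0.04  1.2   0.45]
clock: 12.92
position: [0.4078, 0.2476, 0.1942]
ee_rot: [0.033, 0.999, -0.009, -0.031]
contact_force: [-0.3, 0.8, 0.3]
width: 0.0854
t 12.92 pos [0.4078 0.2476 0.1942] w 0.0854 F [-0.3  0.8  0.3] toolx [ 0.998 -0.019 -0.061] z [-0.062 -0.065 -0.996] q [ 0.43  0.2   1.71 -0.03  1.32  0.45]
```

```bash
python3 -m inch '[[1,34,-21,0,0],[1,34,-21,0,0],[1,34,-21,0,0],[1,34,-21,0,0],[1,34,-21,0,0],[1,0,0,0,0],[1,0,0,0,0]]'; python3 -c "
from h import *
st()"; python3 -m inch '[[1,-15,10,0,0],[1,-15,10,0,0],[1,-15,10,0,0],[1,-15,10,0,0],[1,-15,10,0,0],[1,-15,10,0,0],[1,0,0,0,0],[1,0,0,0,0]]'; python3 -c "
from h import *
st()"
```

```text
clock: 13.5
position: [0.5806, 0.3507, 0.1681]
ee_rot: [0.034, 0.999, -0.008, -0.034]
contact_force: [-0.2, -0.5, 0.3]
width: 0.086
t 13.5 pos [0.5806 0.3507 0.1681] w 0.086 F [-0.2 -0.5  0.3] toolx [ 0.998 -0.019 -0.068] z [-0.069 -0.068 -0.995] q [ 0.46  0.52  1.28 -0.03  1.44  0.48]
clock: 14.17
position: [0.4787, 0.2861, 0.1717]
ee_rot: [0.037, 0.999, -0.008, -0.039]
contact_force: [0.0, -0.5, 0.7]
width: 0.0853
t 14.17 pos [0.4787 0.2861 0.1717] w 0.0853 F [ 0.  -0.5  0.7] toolx [ 0.997 -0.019 -0.078] z [-0.079 -0.073 -0.994] q [ 0.44  0.35  1.56 -0.03  1.34  0.46]
```

Run:
```python
from h import *
for i in range(6):
    st(); eyes.get_image('top')
```

```text
t 14.17 pos [0.4787 0.2861 0.1717] w 0.0853 F [ 0.  -0.5  0.7] toolx [ 0.997 -0.019 -0.078] z [-0.079 -0.073 -0.994] q [ 0.44  0.35  1.56 -0.03  1.34  0.46]
t 14.22 pos [0.4784 0.2861 0.1718] w 0.0852 F [-1.5 -0.3  1.2] toolx [ 0.997 -0.019 -0.079] z [-0.08  -0.074 -0.994] q [ 0.44  0.35  1.56 -0.03  1.34  0.46]
t 14.27 pos [0.4795 0.2866 0.1717] w 0.0853 F [0.2 0.3 0.7] toolx [ 0.997 -0.019 -0.078] z [-0.079 -0.073 -0.994] q [ 0.44  0.35  1.56 -0.03  1.34  0.46]
t 14.32 pos [0.4801 0.287  0.1716] w 0.0849 F [-0.2 -1.3  0.4] toolx [ 0.997 -0.019 -0.077] z [-0.078 -0.073 -0.994] q [ 0.44  0.35  1.55 -0.03  1.34  0.46]
t 14.37 pos [0.4804 0.2871 0.1714] w 0.0855 F [ 0.5  1.1 -0.4] toolx [ 0.997 -0.018 -0.077] z [-0.078 -0.073 -0.994] q [ 0.44  0.35  1.55 -0.03  1.34  0.46]
t 14.42 pos [0.4805 0.2871 0.1713] w 0.0853 F [-0.9  0.4 -0.5] toolx [ 0.997 -0.018 -0.078] z [-0.079 -0.073 -0.994] q [ 0.44  0.35  1.55 -0.03  1.34  0.46]
```

```bash
P='python3 -c "from h import *; st()"'; python3 -m inch '[[1,0,0,-12,0],[1,0,0,-12,0],[1,0,0,-12,0],[1,0,0,-12,0],[1,0,0,-12,0],[1,0,0,0,0],[1,0,0,0,0]]' >/dev/null; eval $P;  python3 -m inch '[[1,0,0,40,0],[1,0,0,40,0],[1,0,0,0,0],[1,0,0,0,0]]'>/dev/null; eval $P
```

```text
t 15.05 pos [0.4887 0.2936 0.2297] w 0.0855 F [-0.2  0.4 -0.4] toolx [ 0.997 -0.018 -0.081] z [-0.082 -0.074 -0.994] q [ 0.44  0.33  1.43 -0.03  1.48  0.46]
t 15.38 pos [0.4842 0.2886 0.1479] w 0.0855 F [ 0.9 -0.2  1. ] toolx [ 0.997 -0.018 -0.077] z [-0.078 -0.072 -0.994] q [ 0.44  0.37  1.58 -0.03  1.29  0.46]
```

```bash
P='python3 -c "from h import *; st()"'; python3 -m inch '[[1,0,0,0,7],[1,0,0,0,7],[1,0,0,0,7],[1,0,0,0,7],[1,0,0,0,0],[1,0,0,0,0]]' >/dev/null; eval $P;  python3 -m inch '[[1,0,0,0,-7],[1,0,0,0,-7],[1,0,0,0,-7],[1,0,0,0,-7],[1,0,0,0,0],[1,0,0,0,0]]'>/dev/null; eval $P; python3 -m inch '[[1,0,41,0,0],[1,0,41,0,0],[1,0,41,0,0],[1,0,41,0,0],[1,0,0,0,0],[1,0,0,0,0]]'>/dev/null; eval $P
```

```text
t 15.88 pos [0.4882 0.2907 0.1545] w 0.0856 F [ 0.2 -0.3  0.8] toolx [ 0.868 -0.495 -0.029] z [-0.073 -0.07  -0.995] q [ 0.44  0.37  1.56 -0.03  1.3   0.96]
t 16.38 pos [0.4918 0.2926 0.1607] w 0.0855 F [ 0.6 -0.2 -0.3] toolx [ 0.998 -0.009 -0.064] z [-0.064 -0.066 -0.996] q [ 0.44  0.37  1.55 -0.03  1.31  0.45]
t 16.88 pos [0.4935 0.1255 0.1736] w 0.0855 F [-0.1 -0.2 -0. ] toolx [ 0.998 -0.012 -0.057] z [-0.058 -0.064 -0.996] q [ 0.15  0.26  1.68 -0.06  1.27  0.18]
```

```bash
cat > settle.py <<'E'
from h import *
for i in range(5): eyes.get_image('wrist')
E
python3 -m inch '[[0.3,-11,-21,0,0],[0.3,-11,-21,0,0],[0.3,-11,-21,0,0],[0.3,-11,-21,0,0],[0.3,-11,-21,0,0]]' >/dev/null; python3 settle.py; python3 parts.py w11.png; python3 -c "
from h import *
mv(.438,.257,.1)"
```

```text
t 17.55 pos [0.443  0.2323 0.1712] w 0.0554 F [ 0.6 -0.9  0.6] toolx [ 0.998 -0.024 -0.051] z [-0.053 -0.065 -0.997] q [ 0.37  0.25  1.7  -0.04  1.26  0.41]
part_wheel 0.75 [162. 405.] [0.5017 0.2581]
part_wheel 0.32 [281. 254.] [0.3829 0.1612]
part_tank 0.91 [171. 316.] [0.4363 0.2518]
part_engine 0.29 [164. 405.] [0.5013 0.2564]
part_tail 0.97 [ 14. 435.] [0.5157 0.3535]
jar_among 0.97 [142. 536.] [0.5924 0.2699]
t 17.9 pos [0.4431 0.2313 0.1711] w 0.0556 F [-0. -0.  0.] toolx [ 0.998 -0.026 -0.052] z [-0.053 -0.064 -0.997] q [ 0.37  0.25  1.7  -0.04  1.26  0.41]
tool shift mm [ -2.1 -30.2  69.4]
```

View pics/w11.png

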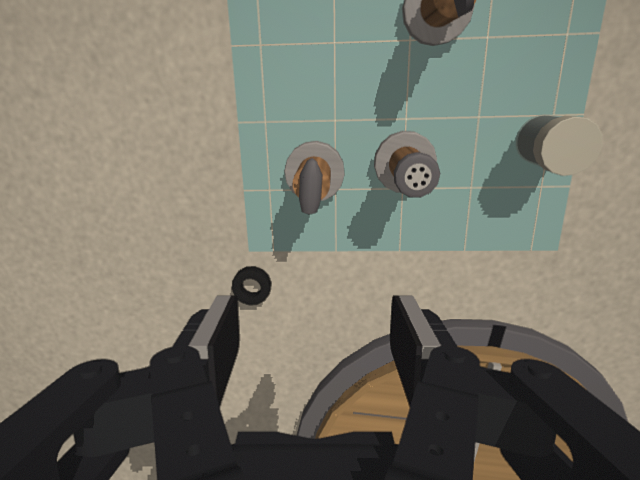

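```bash
python3 -m inch '[[0.3,-1,-14,35,0],[0.3,-1,-14,25,0]]' >/dev/null; python3 settle.py; python3 -c "
from h import *
p=shot('wrist'); save(p,'w12.png')
for r in mark_of(p,'part_tank')[:1]: print(r['confidence'],at_z(p,r['point'],0)[:2])
mv(.437,.254,.021)"
```

```text
0.72 [0.43573743 0.25221021]
t 18.42 pos [0.4454 0.2558 0.1162] w 0.0556 F [ 0.6 -0.  -0.1] toolx [ 0.999 -0.028 -0.036] z [-0.038 -0.059 -0.998] q [ 0.41  0.31  1.76 -0.04  1.12  0.46]
tool shift mm [-4.9 -3.8 95.4]
```

View pics/w12.png

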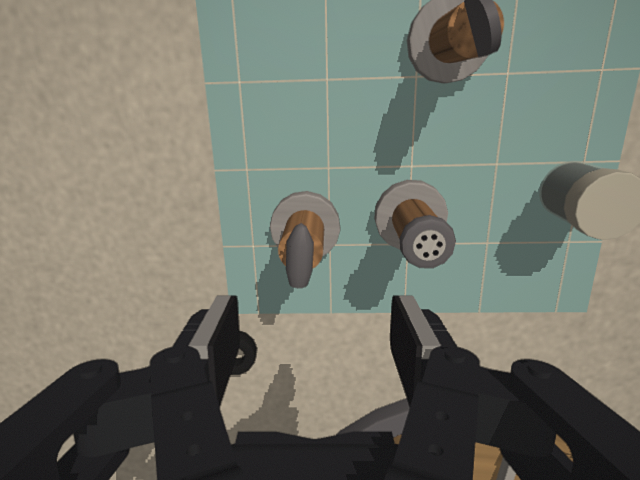

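```bash
python3 -m inch '[[-0.05,-8,-1,0,0],[-0.05,-1,0,0,0]]' >/dev/null; python3 settle.py; python3 -c "
from h import *
mv(.4365,.253,.021)"
```

```text
t 18.83 pos [0.4385 0.2569 0.118 ] w 0.0406 F [-0.1  0.2  0.9] toolx [ 0.999 -0.029 -0.032] z [-0.034 -0.058 -0.998] q [ 0.42  0.3   1.78 -0.04  1.12  0.47]
tool shift mm [ 1.2 -1.7 97. ]
```

```bash
python3 -m inch '[[-0.05,0.5,-0.5,20,0],[-0.05,0.5,-0.5,20,0],[-0.05,0,-0.5,12,0]]' >/dev/null; python3 settle.py; python3 -c "
from h import *
mv(.4365,.253,.021)
p=shot('wrist'); save(p,'w13.png')"
```

```text
t 19.33 pos [0.4422 0.2573 0.0697] w 0.0404 F [-0.3 -0.3 -0.6] toolx [ 0.999 -0.029 -0.021] z [-0.023 -0.054 -0.998] q [ 0.42  0.35  1.84 -0.05  0.99  0.47]
tool shift mm [-4.5  1.9 48.9]
```

View pics/w13.png

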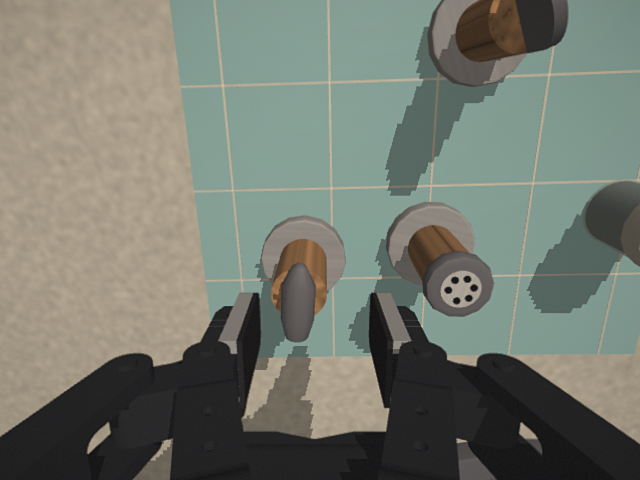

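```bash
python3 -m inch '[[-0.05,-5,1,8,0],[-0.05,-2,1,18,0],[-0.05,-1,0,14,0]]' >/dev/null; python3 settle.py; python3 -c "
from h import *
mv(.4365,.253,.021)
p=shot('wrist'); save(p,'w14.png')"
```

```text
t 19.88 pos [0.438  0.2558 0.0343] w 0.0406 F [0.1 0.4 0.6] toolx [ 1.    -0.029 -0.009] z [-0.011 -0.048 -0.999] q [ 0.42  0.39  1.9  -0.05  0.89  0.48]
tool shift mm [-1.3  2.2 13.5]
```

View pics/w14.png

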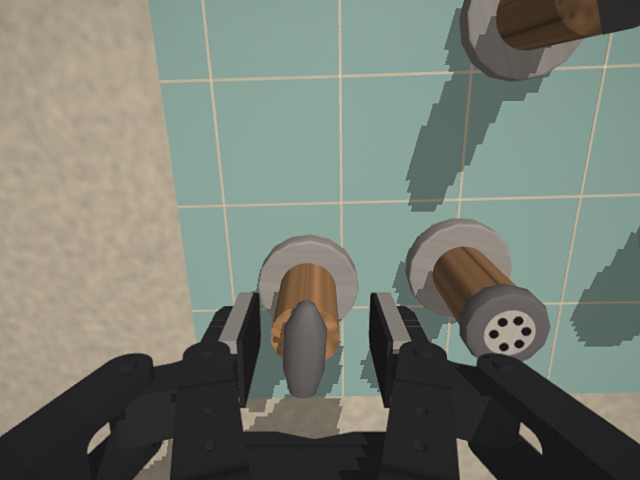

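```bash
python3 -m inch '[[-0.05,-3,2,13,0]]' >/dev/null; python3 settle.py; python3 -m inch '[[-1,0,0,0,0],[-1,0,0,0,0],[-1,0,0,0,0],[-1,0,0,0,0],[-1,0,0,0,0]]' 50; python3 -c "
from h import *
st()
p=shot('wrist'); save(p,'w15.png')"
```

```text
clock: 20.68
position: [0.4373, 0.2545, 0.0241]
ee_rot: [0.023, 1.0, -0.014, -0.003]
contact_force: [-0.4, 0.8, -1.5]
width: 0.0223
t 20.68 pos [0.4373 0.2545 0.0241] w 0.0223 F [-0.4  0.8 -1.5] toolx [ 1.    -0.029 -0.004] z [-0.006 -0.046 -0.999] q [ 0.42  0.4   1.92 -0.05  0.85  0.48]
```

View pics/w15.png

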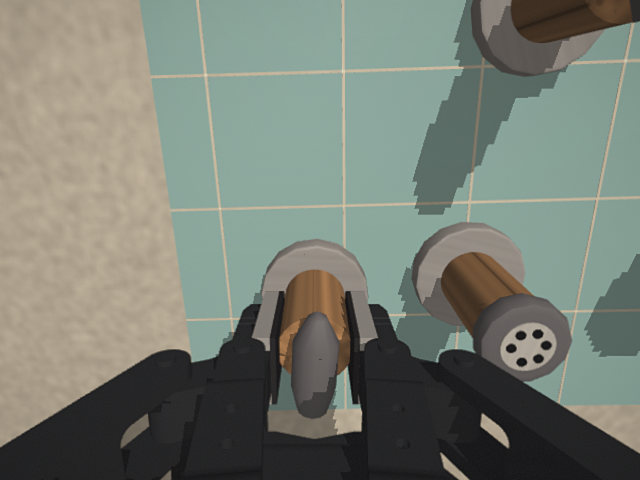

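```bash
python3 -m inch '[[-1,0,0,-20,0],[-1,0,0,-22,0],[-1,0,0,-20,0]]' 50 >/dev/null; python3 settle.py; python3 -c "
from h import *
mv(.492,-.078,.085)
p=shot('wrist'); save(p,'w16.png')"
```

```text
t 21.23 pos [0.4338 0.2555 0.0822] w 0.0224 F [-0.1 -0.3 -1.5] toolx [ 0.999 -0.029 -0.015] z [-0.017 -0.051 -0.999] q [ 0.42  0.32  1.85 -0.05  1.01  0.48]
tool shift mm [ 67.9 331.4  13.2]
```

View pics/w16.png

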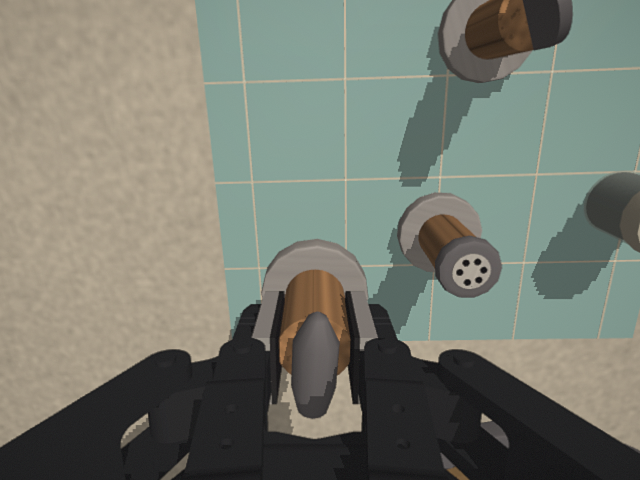

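```bash
python3 -m inch '[[-1,4,20,-1,0],[-1,5,25,-1,0],[-1,5,25,-1,0],[-1,5,25,-1,0],[-1,5,25,-1,0],[-1,5,25,-1,0],[-1,5,25,-1,0],[-1,5,25,-1,0],[-1,5,25,-1,0],[-1,5,25,-1,0],[-1,5,25,-1,0],[-1,4,20,0,0],[-1,4,15,0,0]]' 50 >/dev/null; python3 settle.py; python3 -c "
from h import *
mv(.492,-.078,.055)
p=shot('wrist'); save(p,'w17.png')"
```

```text
t 22.62 pos [ 0.4775 -0.0594  0.0912] w 0.0225 F [-0.3  0.4 -1. ] toolx [ 0.999 -0.022 -0.049] z [-0.05  -0.05  -0.997] q [-0.22  0.29  1.88 -0.07  1.01 -0.16]
tool shift mm [16.6 16.4 36.3]
```

View pics/w17.png

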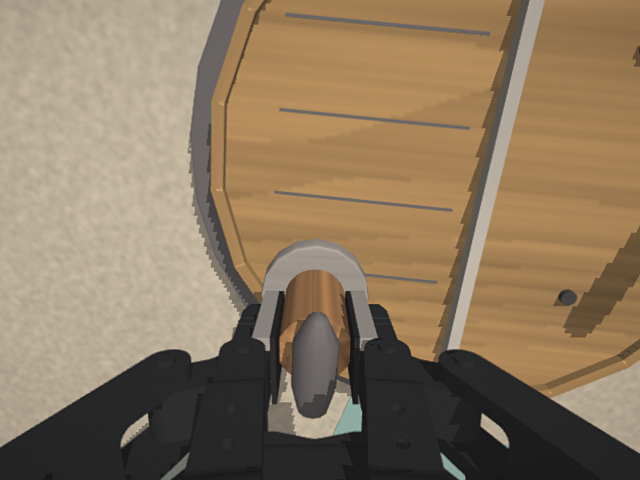

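```bash
python3 -m inch '[[-1,8,7,8,0],[-1,8,8,10,0]]' 50 >/dev/null; python3 settle.py; python3 -c "
from h import *
mv(.492,-.078,.050)
p=shot('wrist'); save(p,'w18.png')"
```

```text
t 23.08 pos [ 0.4914 -0.0736  0.0734] w 0.0224 F [ 0.1  0.7 -1. ] toolx [ 0.999 -0.019 -0.05 ] z [-0.051 -0.05  -0.997] q [-0.24  0.33  1.87 -0.07  0.98 -0.18]
tool shift mm [ 1.8  3.2 23.6]
```

View pics/w18.png

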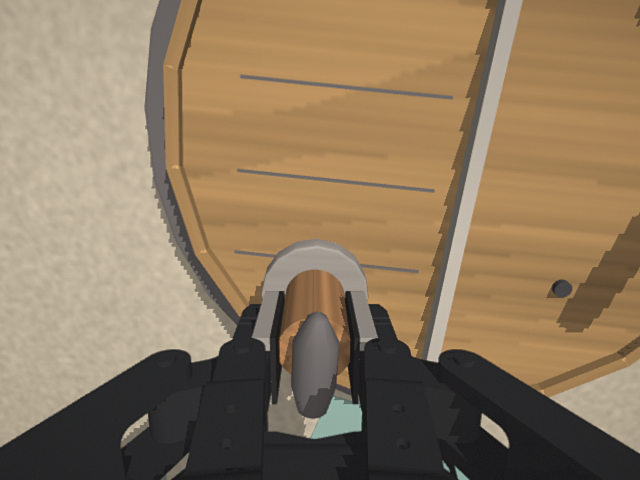

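```bash
python3 -m inch '[[-1,0,2,10,0],[-1,0,1,8,0]]' 50 >/dev/null; python3 settle.py; python3 -m inch '[[-1,0,0,5,0]]' 50; python3 settle.py; python3 -c "
from h import *
mv(.492,-.078,.048)"
```

```text
clock: 23.63
position: [0.4927, -0.0779, 0.0528]
ee_rot: [0.026, 0.999, -0.009, -0.022]
contact_force: [-0.3, 0.6, -1.8]
width: 0.0222
t 23.88 pos [ 0.4917 -0.0777  0.0521] w 0.0226 F [ 0.2 -0.4  0.5] toolx [ 0.999 -0.018 -0.046] z [-0.047 -0.05  -0.998] q [-0.25  0.35  1.9  -0.08  0.92 -0.19]
tool shift mm [0.5 0.1 4. ]
```

```bash
python3 -m inch '[[-1,0,0,4,0]]' 50; python3 settle.py; python3 -c "
from h import *
st()
p=shot('scene');f=p['frame']
cv2.imwrite('pics/s1.png',cv2.cvtColor(cv2.resize(f[170:330,200:400],None,fx=4,fy=3.75,interpolation=cv2.INTER_CUBIC),cv2.COLOR_RGB2BGR))"
```

```text
clock: 23.97
position: [0.4923, -0.0781, 0.0486]
ee_rot: [0.026, 0.999, -0.009, -0.022]
contact_force: [0.8, -0.1, -1.4]
width: 0.0221
t 24.22 pos [ 0.4917 -0.0779  0.0481] w 0.0222 F [ 1.1  0.8 -0.8] toolx [ 0.999 -0.018 -0.045] z [-0.046 -0.05  -0.998] q [-0.25  0.36  1.9  -0.08  0.91 -0.19]
```

View pics/s1.png

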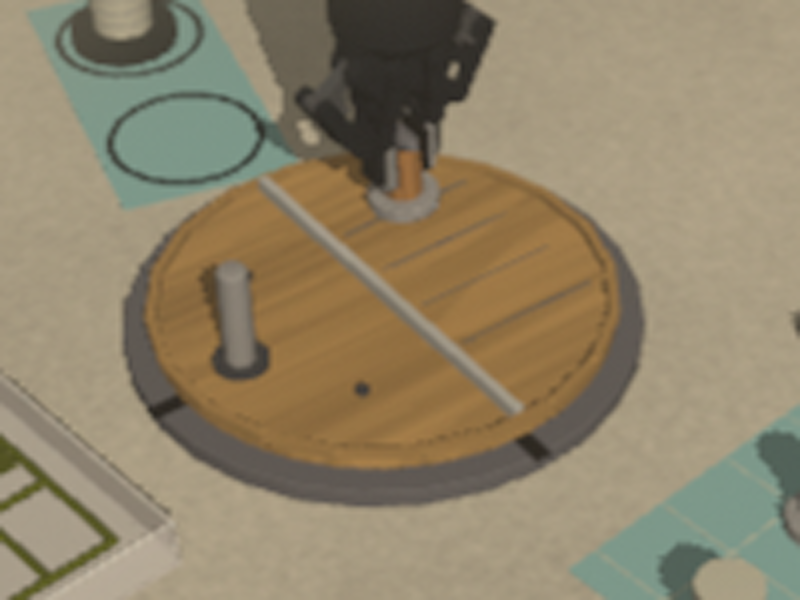

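```bash
python3 -m inch '[[-1,0,0,2,0]]' 50; python3 settle.py;  python3 -c "
from h import *
st()";python3 -m inch '[[-0.5,0,0,0,0],[-0.2,0,0,0,0],[-0.05,0,0,0,0],[-0.05,0,0,0,0]]' 50; python3 settle.py; python3 -c "
from h import *
st()
p=shot('wrist'); save(p,'w19.png')"
```

```text
clock: 24.35
position: [0.4917, -0.0782, 0.0475]
ee_rot: [0.026, 0.999, -0.009, -0.023]
contact_force: [-5.8, 1.4, 28.4]
width: 0.0222
t 24.6 pos [ 0.4917 -0.0781  0.0477] w 0.0225 F [-2.8  2.3 12.5] toolx [ 0.999 -0.018 -0.045] z [-0.046 -0.051 -0.998] q [-0.25  0.36  1.9  -0.08  0.91 -0.19]
clock: 24.93
position: [0.4916, -0.0782, 0.0487]
ee_rot: [0.026, 0.999, -0.009, -0.022]
contact_force: [0.0, -0.8, -0.8]
width: 0.0405
t 25.18 pos [ 0.4917 -0.0782  0.0486] w 0.0409 F [-0.2 -0.  -0.4] toolx [ 0.999 -0.018 -0.044] z [-0.045 -0.052 -0.998] q [-0.25  0.36  1.9  -0.08  0.91 -0.19]
```

View pics/w19.png

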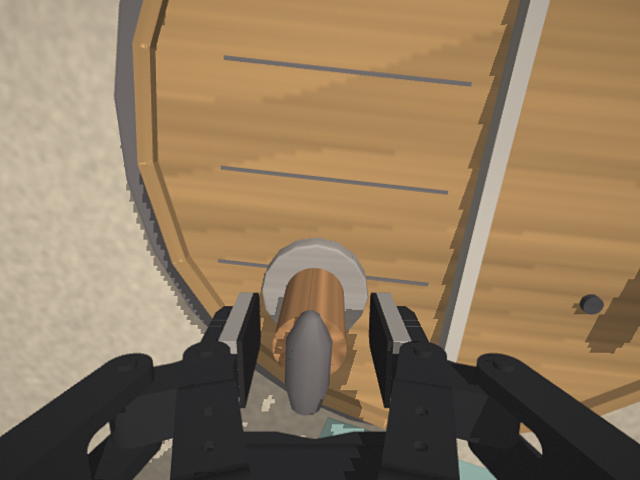

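```bash
python3 -m inch '[[-0.05,-1,-1,-20,0],[-0.05,-1,-1,-25,0],[-0.05,-1,-1,-25,0],[0,0,0,-25,0]]' 50; python3 settle.py; python3 -c "
from h import *
mv(.490,.24,.14)
p=shot('wrist'); save(p,'w20.png')"
```

```text
clock: 25.57
position: [0.4879, -0.0691, 0.1403]
ee_rot: [0.024, 0.999, -0.009, -0.03]
contact_force: [0.8, -0.1, -1.0]
width: 0.0425
t 25.82 pos [ 0.4882 -0.0693  0.1392] w 0.0424 F [-0.3 -0.7 -0.3] toolx [ 0.998 -0.019 -0.059] z [-0.06  -0.048 -0.997] q [-0.24  0.26  1.78 -0.07  1.15 -0.19]
tool shift mm [  -4.  -308.9  -15.7]
```

View pics/w20.png

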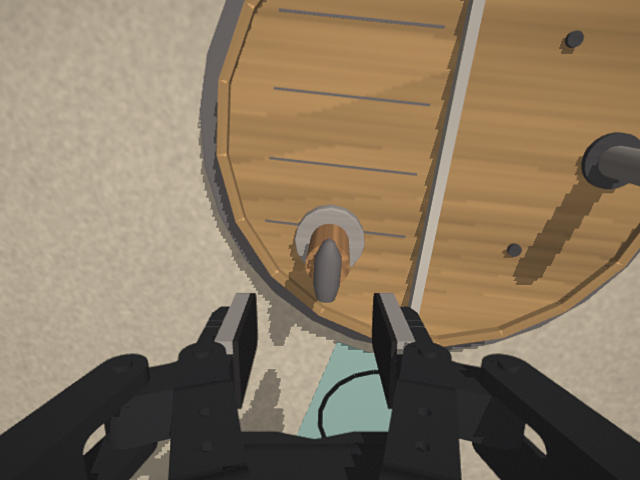

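```bash
python3 -m inch '[[0,0,-25,-2,0],[0,0,-28,-2,0],[0,0,-28,-2,0],[0,0,-28,-2,0],[0,0,-28,-2,0],[0,0,-28,-2,0],[0,0,-28,-2,0],[0,0,-28,-2,0],[0,0,-28,-2,0],[0,0,-28,0,0],[0,0,-15,0,0]]' 50; python3 settle.py; python3 parts.py w21.png; python3 -c "
from h import *
mv(.5015,.258,.11)"
```

```text
clock: 26.78
position: [0.4848, 0.23, 0.1248]
ee_rot: [0.027, 0.998, -0.014, -0.047]
contact_force: [-0.3, 0.1, -0.3]
width: 0.0428
t 27.03 pos [0.4852 0.2265 0.1257] w 0.0427 F [ 0.6  0.4 -0.4] toolx [ 0.995 -0.031 -0.092] z [-0.094 -0.054 -0.994] q [ 0.32  0.35  1.67 -0.02  1.22  0.36]
part_wheel 0.71 [170. 356.] [0.5008 0.2566]
jar_among 0.66 [142. 510.] [0.5925 0.2717]
t 27.38 pos [0.486  0.2268 0.1268] w 0.0428 F [ 0.   0.1 -0.4] toolx [ 0.995 -0.032 -0.09 ] z [-0.091 -0.052 -0.994] q [ 0.32  0.35  1.67 -0.02  1.22  0.36]
tool shift mm [ 16.  -32.4  13.6]
```

View pics/w21.png

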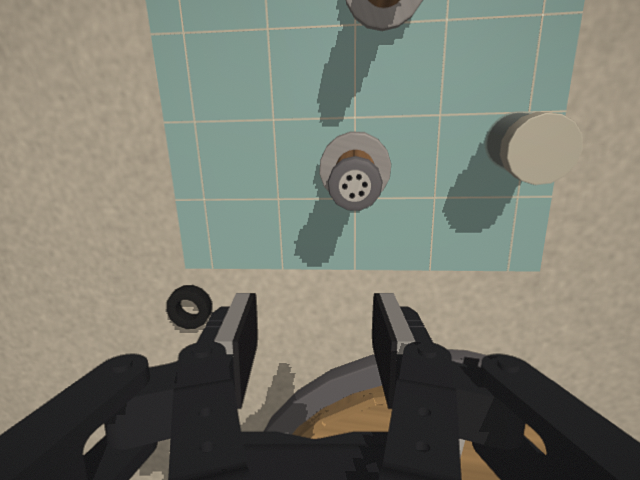

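```bash
python3 -m inch '[[0,8,-14,5,0],[0,7,-14,10,0]]' 50; python3 settle.py; python3 -c "
from h import *
mv(.501,.2575,.021)
p=shot('wrist'); save(p,'w22.png')
for r in mark_of(p,'part_wheel')[:1]: print(r['confidence'],at_z(p,r['point'],0)[:2])
"
```

```text
clock: 27.55
position: [0.5015, 0.2526, 0.1109]
ee_rot: [0.026, 0.999, -0.017, -0.043]
contact_force: [-0.0, 0.7, 0.4]
width: 0.0427
t 27.8 pos [0.4995 0.2521 0.1094] w 0.0428 F [-0.5 -0.3 -0.3] toolx [ 0.995 -0.033 -0.091] z [-0.092 -0.054 -0.994] q [ 0.36  0.4   1.64 -0.02  1.21  0.39]
tool shift mm [  9.4 -10.5  87.4]
0.85 [0.50010636 0.25812062]
```

View pics/w22.png

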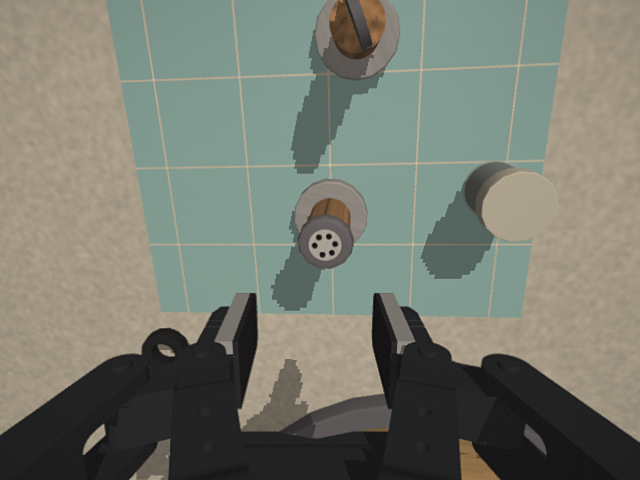

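```bash
python3 -m inch '[[0,2,-2,15,0],[0,2,-2,15,0],[0,1,-2,13,0]]' 50; python3 settle.py; python3 -c "
from h import *
mv(.501,.2575,.022)
p=shot('wrist'); save(p,'w23.png')
"
```

```text
clock: 28.15
position: [0.5037, 0.2559, 0.0693]
ee_rot: [0.026, 0.999, -0.016, -0.041]
contact_force: [-0.5, -0.4, -0.2]
width: 0.0428
t 28.4 pos [0.5036 0.256  0.07  ] w 0.0426 F [-0.2  0.2 -0.3] toolx [ 0.996 -0.034 -0.082] z [-0.083 -0.051 -0.995] q [ 0.36  0.44  1.68 -0.02  1.11  0.4 ]
tool shift mm [ 1.3 -4.  47.9]
```

View pics/w23.png

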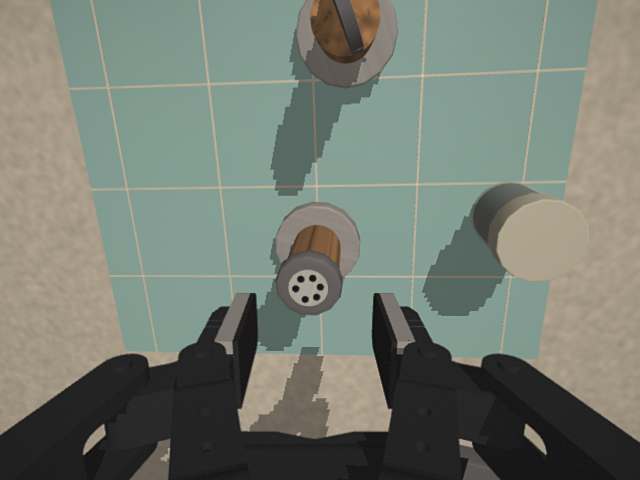

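```bash
python3 -m inch '[[0,0,-1,14,0],[0,0,-1,14,0],[0,0,-1,8,0]]' 50; python3 settle.py; python3 -c "
from h import *
mv(.4998,.2565,.023)
p=shot('wrist'); save(p,'w24.png')
"
```

```text
clock: 28.7
position: [0.505, 0.2584, 0.0385]
ee_rot: [0.024, 0.999, -0.016, -0.036]
contact_force: [0.1, -0.0, -0.3]
width: 0.0428
t 28.95 pos [0.5053 0.2586 0.0391] w 0.0426 F [-0.   0.2 -0.2] toolx [ 0.997 -0.034 -0.07 ] z [-0.072 -0.047 -0.996] q [ 0.36  0.47  1.72 -0.02  1.03  0.41]
tool shift mm [-4.3  1.5 16.6]
```

View pics/w24.png

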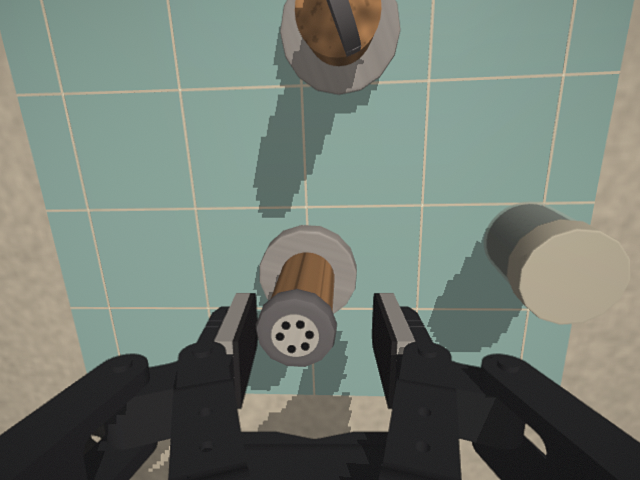

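```bash
python3 -m inch '[[0,-6,0,2,0]]' 50; python3 settle.py; python3 -m inch '[[0,-3,1,12,0]]' 50; python3 settle.py; python3 -c "
from h import *
mv(.4998,.2565,.023)
p=shot('wrist'); save(p,'w25.png')
"
```

```text
clock: 29.08
position: [0.501, 0.2591, 0.0384]
ee_rot: [0.023, 0.999, -0.016, -0.034]
contact_force: [0.2, 0.4, 0.1]
width: 0.0431
clock: 29.42
position: [0.498, 0.2583, 0.0279]
ee_rot: [0.023, 0.999, -0.016, -0.032]
contact_force: [1.5, -0.3, -0.1]
width: 0.0429
t 29.67 pos [0.4956 0.2575 0.0263] w 0.0423 F [-0.4  0.1  0.2] toolx [ 0.997 -0.033 -0.069] z [-0.071 -0.046 -0.996] q [ 0.37  0.48  1.75 -0.02  0.99  0.41]
tool shift mm [4.4 0.7 3. ]
```

View pics/w25.png

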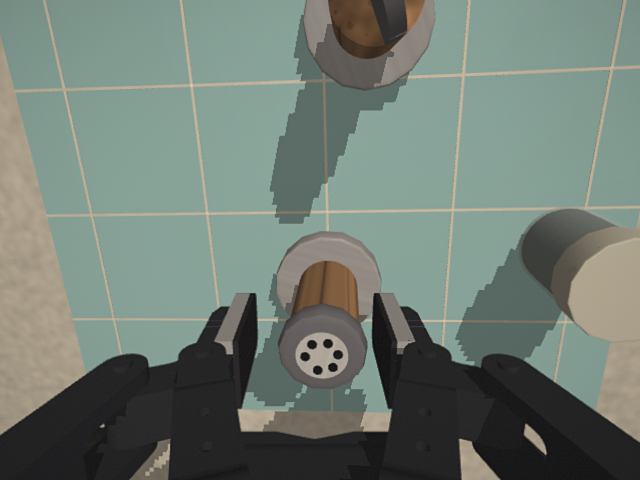

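```bash
python3 -m inch '[[0,4,1,8,0]]' 50; python3 settle.py; python3 -c "
from h import *
mv(.5,.2565,.0165)
p=shot('wrist'); save(p,'w26.png')
"
```

```text
clock: 29.8
position: [0.5002, 0.2567, 0.0196]
ee_rot: [0.023, 0.999, -0.016, -0.033]
contact_force: [0.9, 0.8, 0.4]
width: 0.043
t 30.05 pos [0.4992 0.2559 0.018 ] w 0.043 F [-0.  -0.1  0.5] toolx [ 0.997 -0.034 -0.069] z [-0.071 -0.046 -0.996] q [ 0.36  0.49  1.76 -0.02  0.98  0.41]
tool shift mm [ 0.8 -0.7  1.5]
```

View pics/w26.png

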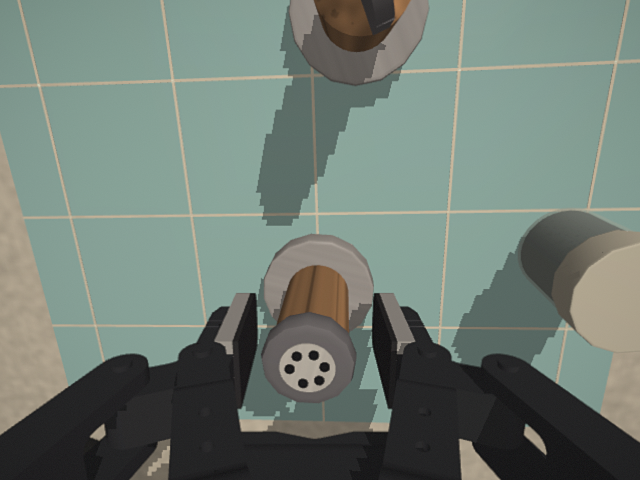

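```bash
python3 -m inch '[[-0.4,0,0,0,0],[-1,0,0,0,0],[-1,0,0,0,0],[-1,0,0,0,0],[-1,0,0,0,0]]' 50; python3 settle.py; python3 -c "
from h import *
st()
p=shot('wrist'); save(p,'w27.png')"
```

```text
clock: 30.52
position: [0.4991, 0.2561, 0.0185]
ee_rot: [0.024, 0.999, -0.016, -0.035]
contact_force: [-0.3, -0.3, -0.9]
width: 0.0261
t 30.77 pos [0.4991 0.2561 0.0185] w 0.0257 F [ 0.9 -1.2 -0.2] toolx [ 0.997 -0.034 -0.069] z [-0.071 -0.046 -0.996] q [ 0.36  0.49  1.76 -0.02  0.98  0.41]
```

View pics/w27.png

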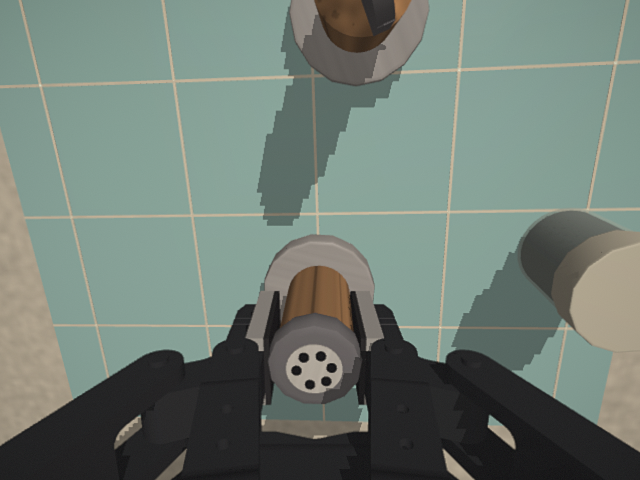

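```bash
python3 -m inch '[[-1,-1,-1,-15,0],[-1,-1,-1,-20,0],[-1,-1,-1,-20,0],[-1,-1,-1,-15,0]]' 50 ; python3 settle.py; python3 -c "
from h import *
mv(.489,-.017,.09)
p=shot('wrist'); save(p,'w28.png')"
```

```text
clock: 31.15
position: [0.4967, 0.2619, 0.0862]
ee_rot: [0.026, 0.999, -0.016, -0.04]
contact_force: [0.4, -0.3, -0.6]
width: 0.0261
t 31.4 pos [0.4958 0.2614 0.0842] w 0.026 F [ 0.5  0.1 -1.5] toolx [ 0.996 -0.034 -0.082] z [-0.083 -0.051 -0.995] q [ 0.37  0.42  1.67 -0.02  1.14  0.41]
tool shift mm [  2.3 278.4   9.1]
```

View pics/w28.png

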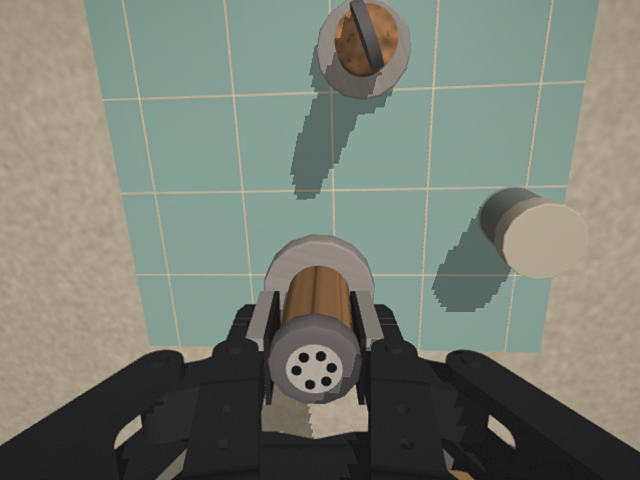

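```bash
python3 -m inch '[[-1,0,15,0,0],[-1,0,18,0,0],[-1,0,18,0,0],[-1,0,18,0,0],[-1,0,18,0,0],[-1,0,18,0,0],[-1,0,18,0,0],[-1,0,18,0,0],[-1,0,18,0,0],[-1,0,18,0,0],[-1,0,18,0,0],[-1,0,18,0,0],[-1,0,18,0,0],[-1,0,15,0,0]]' 50 ; python3 settle.py; python3 -c "
from h import *
mv(.489,-.017,.06)
p=shot('wrist'); save(p,'w29.png')"
```

```text
clock: 32.62
position: [0.4735, -0.0049, 0.0841]
ee_rot: [0.031, 0.998, -0.014, -0.058]
contact_force: [0.3, -0.1, -1.0]
width: 0.0258
t 32.87 pos [ 0.4743 -0.0029  0.0844] w 0.0261 F [ 1.3 -0.  -1.2] toolx [ 0.993 -0.031 -0.114] z [-0.116 -0.059 -0.992] q [-0.1   0.32  1.85 -0.08  1.08 -0.03]
tool shift mm [17.8 12.2 23.3]
```

View pics/w29.png

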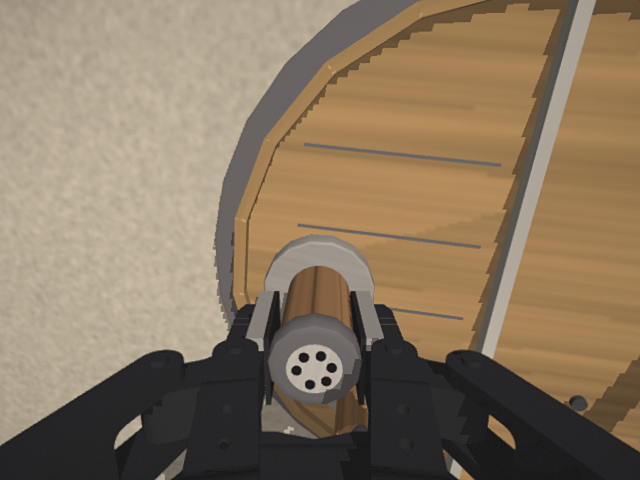

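```bash
python3 -m inch '[[-1,9,6,5,0],[-1,8,6,8,0]]' 50 ; python3 settle.py; python3 -c "
from h import *
mv(.489,-.017,.045)
p=shot('wrist'); save(p,'w30.png')
p=shot('scene');f=p['frame']
cv2.imwrite('pics/s2.png',cv2.cvtColor(cv2.resize(f[170:330,200:400],None,fx=4,fy=3.75,interpolation=cv2.INTER_CUBIC),cv2.COLOR_RGB2BGR))"
```

```text
clock: 33.08
position: [0.49, -0.0144, 0.0708]
ee_rot: [0.03, 0.998, -0.012, -0.056]
contact_force: [0.6, 0.1, -0.9]
width: 0.0258
t 33.33 pos [ 0.4883 -0.0145  0.0703] w 0.0257 F [ 0.  -0.6 -1.5] toolx [ 0.993 -0.029 -0.116] z [-0.117 -0.059 -0.991] q [-0.12  0.36  1.84 -0.08  1.06 -0.05]
tool shift mm [ 3.7  1.  25.1]
```

View pics/w30.png

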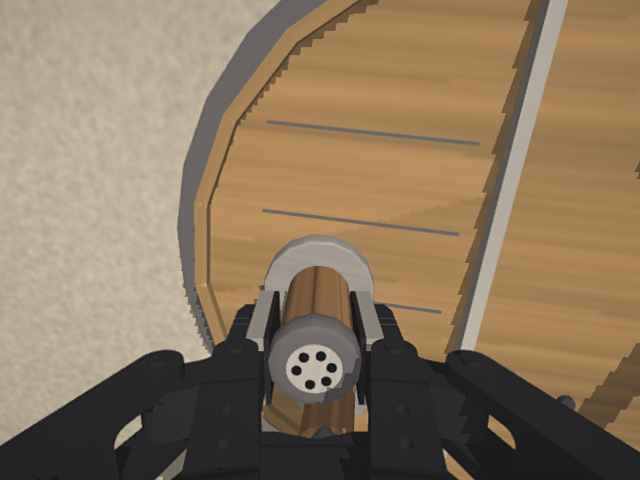

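View pics/s2.png

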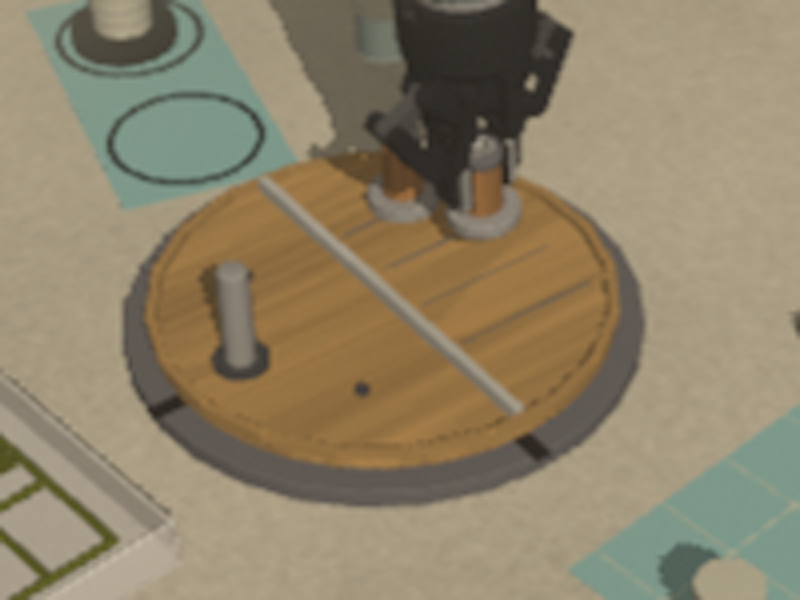

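```bash
python3 -m inch '[[-1,2,0,10,0],[-1,1,0,9,0]]' 50 ; python3 settle.py; python3 -c "
from h import *
mv(.489,-.017,.0435)"
```

```text
clock: 33.6
position: [0.4907, -0.0155, 0.0523]
ee_rot: [0.03, 0.998, -0.012, -0.055]
contact_force: [-0.2, -0.3, -1.1]
width: 0.0258
t 33.85 pos [ 0.4903 -0.0155  0.0525] w 0.0259 F [-0.1 -0.1 -1.1] toolx [ 0.993 -0.028 -0.112] z [-0.113 -0.059 -0.992] q [-0.12  0.38  1.86 -0.09  1.01 -0.05]
tool shift mm [-0.2  0.9  9.2]
```

```bash
python3 -m inch '[[-1,0,0,5,0]]' 50 >/dev/null; python3 settle.py; python3 -c "
from h import *
mv(.489,-.017,.0435)"; python3 -m inch '[[-1,0,0,3,0]]' 50 >/dev/null; python3 settle.py; python3 -c "
from h import *
mv(.489,-.017,.0435)"
```

```text
t 34.18 pos [ 0.4897 -0.0159  0.0476] w 0.0259 F [ 0.1  0.1 -0.3] toolx [ 0.993 -0.028 -0.112] z [-0.113 -0.059 -0.992] q [-0.12  0.38  1.86 -0.09  1.   -0.04]
tool shift mm [-0.2  0.9  4.2]
t 34.52 pos [ 0.4894 -0.016   0.0446] w 0.0256 F [-0.2  0.8 -1.2] toolx [ 0.993 -0.028 -0.112] z [-0.113 -0.059 -0.992] q [-0.12  0.39  1.87 -0.09  0.99 -0.04]
tool shift mm [-0.2  0.9  1.2]
```

```bash
python3 -m inch '[[-1,0,0,1.5,0]]' 50; python3 settle.py; python3 -m inch '[[-0.6,0,0,0,0],[-0.4,0,0,0,0],[-0.2,0,0,0,0],[0,0,0,0,0],[0,0,0,0,0]]' 50 >/dev/null; python3 settle.py; python3 -c "
from h import *
st()
p=shot('wrist'); save(p,'w31.png')"
```

```text
clock: 34.6
position: [0.4895, -0.0161, 0.0433]
ee_rot: [0.03, 0.998, -0.012, -0.056]
contact_force: [0.5, 0.3, 2.5]
width: 0.0262
t 35.52 pos [ 0.4891 -0.0161  0.0432] w 0.0427 F [ 0.1 -0.3  0.3] toolx [ 0.993 -0.028 -0.112] z [-0.113 -0.059 -0.992] q [-0.12  0.39  1.87 -0.09  0.99 -0.04]
```

View pics/w31.png

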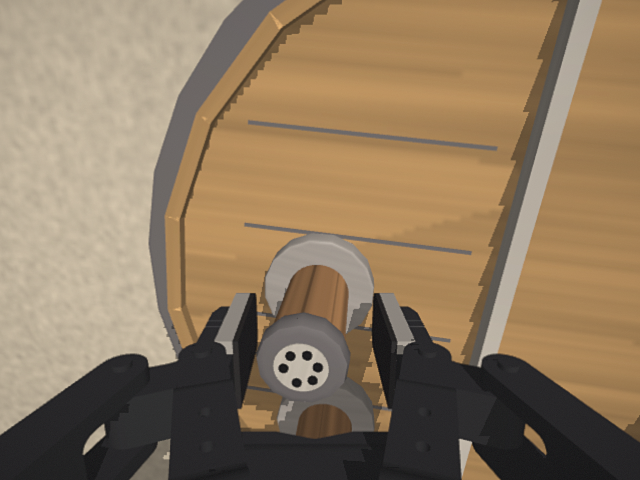

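```bash
python3 -m inch '[[0.15,0,0,0,0],[0.15,0,0,0,0],[0.15,-1,-1,-12,0],[0.15,-1.5,-1,-15,0],[0.15,-2,-1,-20,0],[0.15,-2,-1,-20,0]]' 50; python3 settle.py;  python3 -c "
from h import *
st()
p=shot('wrist'); save(p,'w32.png')"
```

```text
clock: 36.07
position: [0.4866, -0.0077, 0.108]
ee_rot: [0.03, 0.998, -0.013, -0.062]
contact_force: [1.3, 0.4, 0.1]
width: 0.0492
t 36.32 pos [ 0.4866 -0.0078  0.1071] w 0.0492 F [ 0.7 -0.8 -0.1] toolx [ 0.992 -0.029 -0.122] z [-0.124 -0.058 -0.991] q [-0.11  0.32  1.79 -0.08  1.15 -0.04]
```

View pics/w32.png

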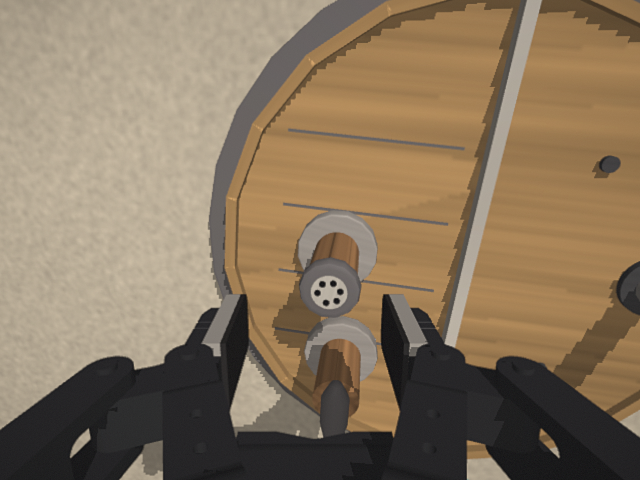

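```bash
P='python3 -c "from h import *; st()"'; python3 -m inch '[[0.15,0,0,-20,0],[0.15,0,0,-20,0],[0.15,0,0,-20,0]]' >/dev/null; python3 settle.py; eval $P; python3 -m inch '[[0.15,0,0,0,0],[0.15,0,0,0,0],[0.15,0,0,0,0],[0.15,0,0,0,0],[0.15,0,0,0,0],[0.15,0,0,0,0],[0.15,0,0,0,0],[0.15,0,0,0,0]]' >/dev/null;python3 settle.py; eval $P;  python3 -m inch '[[0.15,0,0,0,5],[0.15,0,0,0,5],[0.15,0,0,0,5],[0.15,0,0,0,5]]' >/dev/null;python3 settle.py; eval $P; python3 -m inch '[[0.15,0,0,0,-5],[0.15,0,0,0,-5],[0.15,0,0,0,-5],[0.15,0,0,0,-5]]' >/dev/null;python3 settle.py; eval $P;python3 -m inch '[[0.15,0,0,30,0],[0.15,0,0,30,0]]' >/dev/null;python3 settle.py; eval $P
```

```text
t 36.87 pos [ 0.4882 -0.0041  0.16  ] w 0.0493 F [ 0.   0.  -0.5] toolx [ 0.99  -0.029 -0.14 ] z [-0.142 -0.056 -0.988] q [-0.1   0.28  1.7  -0.07  1.3  -0.05]
t 37.78 pos [ 0.4844 -0.0041  0.1548] w 0.049 F [-0.4  0.6  0.4] toolx [ 0.988 -0.03  -0.151] z [-0.152 -0.055 -0.987] q [-0.1   0.28  1.71 -0.07  1.3  -0.05]
t 38.37 pos [ 0.4846 -0.0041  0.1551] w 0.0492 F [0.6 0.2 1. ] toolx [ 0.919 -0.377 -0.12 ] z [-0.152 -0.055 -0.987] q [-0.1   0.28  1.71 -0.07  1.3   0.31]
t 38.95 pos [ 0.4846 -0.0041  0.1551] w 0.0492 F [ 0.3 -0.3  0.8] toolx [ 0.988 -0.024 -0.15 ] z [-0.152 -0.055 -0.987] q [-0.1   0.28  1.71 -0.07  1.3  -0.05]
t 39.37 pos [ 0.4818 -0.0079  0.1006] w 0.0493 F [0.  0.  0.6] toolx [ 0.99  -0.026 -0.137] z [-0.138 -0.057 -0.989] q [-0.11  0.32  1.8  -0.08  1.15 -0.05]
```

```bash
P='python3 -c "from h import *; st()"'; Z='[[0.15,0,0,0,0],[0.15,0,0,0,0],[0.15,0,0,0,0],[0.15,0,0,0,0],[0.15,0,0,0,0],[0.15,0,0,0,0]]'; python3 -m inch '[[0.15,0,0,0,0],[0.15,0,0,0,0],[0.15,0,0,0,0],[0.15,0,0,0,0],[0.15,0,0,0,0],[0.15,0,0,0,0]]' >/dev/null; eval $P; python3 -m inch '[[0.15,0,0,-41,0],[0.15,0,0,-41,0],[0.15,0,0,-41,0]]' >/dev/null; python3 settle.py; eval $P; python3 -m inch '[[0.15,0,0,10,0],[0.15,0,0,10,0],[0.15,0,0,10,0],[0.15,0,0,10,0],[0.15,0,0,10,0],[0.15,0,0,10,0],[0.15,0,0,10,0],[0.15,0,0,10,0],[0.15,0,0,10,0],[0.15,0,0,10,0]]' >/dev/null; eval $P
```

```text
t 39.87 pos [ 0.4868 -0.0081  0.1063] w 0.0492 F [ 0.5  0.2 -0.2] toolx [ 0.992 -0.026 -0.125] z [-0.126 -0.058 -0.99 ] q [-0.11  0.32  1.79 -0.08  1.15 -0.05]
t 40.37 pos [ 0.4958 -0.0005  0.2223] w 0.0494 F [-0.3  0.5 -0.1] toolx [ 0.989 -0.027 -0.146] z [-0.147 -0.056 -0.988] q [-0.09  0.25  1.58 -0.07  1.46 -0.06]
t 41.2 pos [ 0.4626 -0.0055  0.0996] w 0.0492 F [ 0.3 -0.3  0.5] toolx [ 0.983 -0.027 -0.182] z [-0.183 -0.052 -0.982] q [-0.11  0.33  1.81 -0.08  1.19 -0.05]
```

```bash
P='python3 -c "from h import *; st()"'; python3 -m inch '[[0.15,0,0,-41,0],[0.15,0,0,-41,0],[0.15,0,0,-41,0]]' >/dev/null; for i in 1 2 3 4; do python3 settle.py; eval $P; done; python3 -m inch '[[0.15,0,0,41,0],[0.15,0,0,41,0],[0.15,0,0,30,0],[0.15,0,0,0,0],[0.15,0,0,0,0],[0.15,0,0,0,0],[0.15,0,0,0,0],[0.15,0,0,0,0],[0.15,0,0,0,0],[0.15,0,0,0,0],[0.15,0,0,0,0],[0.15,0,0,0,0]]' >/dev/null; eval $P;  python3 -m inch '[[0.15,0,0,0,0],[0.15,0,0,0,0],[0.15,0,0,0,0],[0.15,0,0,0,0],[0.15,0,0,0,0],[0.15,0,0,0,0],[0.15,0,0,0,0],[0.15,0,0,0,0],[0.15,0,0,0,0]]' >/dev/null; eval $P
```

```text
t 41.7 pos [0.4695 0.0018 0.2044] w 0.0493 F [-0.6  0.9 -0.2] toolx [ 0.974 -0.028 -0.226] z [-0.227 -0.047 -0.973] q [-0.09  0.27  1.61 -0.07  1.49 -0.06]
t 41.95 pos [0.47   0.0017 0.2051] w 0.0487 F [-1.   0.5 -0.2] toolx [ 0.974 -0.028 -0.225] z [-0.226 -0.047 -0.973] q [-0.09  0.27  1.61 -0.07  1.49 -0.06]
t 42.2 pos [0.4709 0.0017 0.2062] w 0.0494 F [ 0.5 -0.1  0.2] toolx [ 0.975 -0.028 -0.222] z [-0.224 -0.047 -0.974] q [-0.09  0.26  1.61 -0.07  1.49 -0.06]
t 42.45 pos [0.471  0.0017 0.2064] w 0.0492 F [ 0.4 -0.9  0.1] toolx [ 0.975 -0.028 -0.222] z [-0.223 -0.047 -0.974] q [-0.09  0.26  1.61 -0.07  1.49 -0.06]
t 43.45 pos [ 0.4571 -0.0044  0.104 ] w 0.0489 F [-0.9  0.1 -0. ] toolx [ 0.98  -0.027 -0.196] z [-0.197 -0.05  -0.979] q [-0.11  0.32  1.81 -0.08  1.21 -0.05]
t 44.2 pos [ 0.457  -0.0044  0.1042] w 0.0495 F [-0.2  0.3 -0.2] toolx [ 0.98  -0.027 -0.196] z [-0.198 -0.05  -0.979] q [-0.11  0.32  1.81 -0.08  1.21 -0.05]
```

```bash
P='python3 -c "from h import *; st()"'; python3 -m inch '[[0.15,0,0,-12,0],[0.15,0,0,-12,0],[0.15,0,0,-12,0],[0.15,0,0,-12,0],[0.15,0,0,-12,0],[0.15,0,0,-12,0],[0.15,0,0,-12,0],[0.15,0,0,-12,0],[0.15,0,0,-12,0],[0.15,0,0,-12,0],[0.15,0,0,-12,0],[0.15,0,0,-12,0]]' >/dev/null; eval $P; python3 -m inch '[[0.15,0,0,41,0],[0.15,0,0,41,0],[0.15,0,0,30,0]]' >/dev/null; eval $P;  python3 -m inch '[[0.15,0,0,-10,0],[0.15,0,0,-10,0],[0.15,0,0,-10,0],[0.15,0,0,-10,0],[0.15,0,0,-10,0],[0.15,0,0,-10,0],[0.15,0,0,-10,0],[0.15,0,0,-10,0],[0.15,0,0,-10,0],[0.15,0,0,-10,0]]' >/dev/null; eval $P
```

```text
t 45.2 pos [0.4833 0.0033 0.2482] w 0.0491 F [ 0.3 -0.2  0. ] toolx [ 0.978 -0.027 -0.207] z [-0.208 -0.049 -0.977] q [-0.09  0.25  1.52 -0.07  1.58 -0.06]
t 45.45 pos [ 0.4714 -0.003   0.1455] w 0.0491 F [-1. -0.  0.] toolx [ 0.984 -0.027 -0.178] z [-0.179 -0.052 -0.982] q [-0.1   0.29  1.73 -0.07  1.3  -0.05]
t 46.28 pos [0.496  0.003  0.2665] w 0.0492 F [ 0.3 -0.6  0. ] toolx [ 0.986 -0.027 -0.165] z [-0.166 -0.052 -0.985] q [-0.09  0.23  1.49 -0.07  1.58 -0.06]
```

```bash
P='python3 -c "from h import *; st()"'; python3 -m inch '[[0.15,0,0,41,0],[0.15,0,0,41,0],[0.15,0,0,30,0],[0.15,0,0,-10,0],[0.15,0,0,-10,0],[0.15,0,0,-10,0],[0.15,0,0,-10,0],[0.15,0,0,-10,0],[0.15,0,0,-10,0],[0.15,0,0,-10,0],[0.15,0,0,-10,0],[0.15,0,0,-10,0],[0.15,0,0,-10,0]]' >/dev/null; eval $P; python3 -m inch '[[0.15,0,0,41,0],[0.15,0,0,41,0],[0.15,0,0,35,0],[0.15,0,0,-10,0],[0.15,0,0,-10,0],[0.15,0,0,-10,0],[0.15,0,0,-10,0],[0.15,0,0,-10,0],[0.15,0,0,-10,0],[0.15,0,0,-10,0],[0.15,0,0,-10,0],[0.15,0,0,-10,0],[0.15,0,0,-10,0]]' >/dev/null; eval $P
```

```text
t 47.37 pos [0.5196 0.0034 0.3183] w 0.049 F [ 0.4 -0.2 -1. ] toolx [ 0.996 -0.026 -0.08 ] z [-0.081 -0.059 -0.995] q [-0.08  0.2   1.4  -0.07  1.62 -0.06]
t 48.45 pos [0.5355 0.0048 0.3744] w 0.0492 F [ 0.5  0.6 -0.8] toolx [ 1.    -0.023  0.009] z [ 0.007 -0.065 -0.998] q [-0.08  0.17  1.31 -0.06  1.65 -0.06]
```

```bash
for i in 1 2 3; do python3 settle.py; done; python3 -m inch '[[0.15,-1,-30,5,0],[0.15,-1,-30,5,0],[0.15,-1,-30,5,0],[0.15,-1,-30,5,0],[0.15,-1,-30,5,0],[0.15,-1,-30,5,0],[0.15,-1,-30,5,0],[0.15,-1,-30,5,0],[0.15,-1,-30,5,0],[0.15,-1,-30,5,0],[0.15,-1,-25,5,0]]'; python3 settle.py;python3 settle.py; python3 parts.py w33.png;python3 -c "
from h import *
mv(.517,.356,.15)"
```

```text
clock: 50.12
position: [0.5348, 0.3329, 0.2881]
ee_rot: [0.035, 0.999, -0.018, 0.002]
contact_force: [1.1, -0.0, -0.4]
width: 0.049
t 50.62 pos [0.5354 0.3296 0.2895] w 0.0493 F [-1.1  0.   0.3] toolx [ 0.999 -0.038  0.007] z [ 0.004 -0.069 -0.998] q [ 0.48  0.35  1.25 -0.06  1.57  0.52]
part_tail 0.77 [142. 293.] [0.5165 0.3559]
jar_among 0.9 [218. 367.] [0.5915 0.2732]
t 50.97 pos [0.5351 0.3305 0.2888] w 0.0493 F [-0.3  0.2  0.2] toolx [ 0.999 -0.036  0.006] z [ 0.003 -0.069 -0.998] q [ 0.48  0.36  1.25 -0.06  1.57  0.52]
tool shift mm [-19.8 -34.4 136.7]
```

View pics/w33.png

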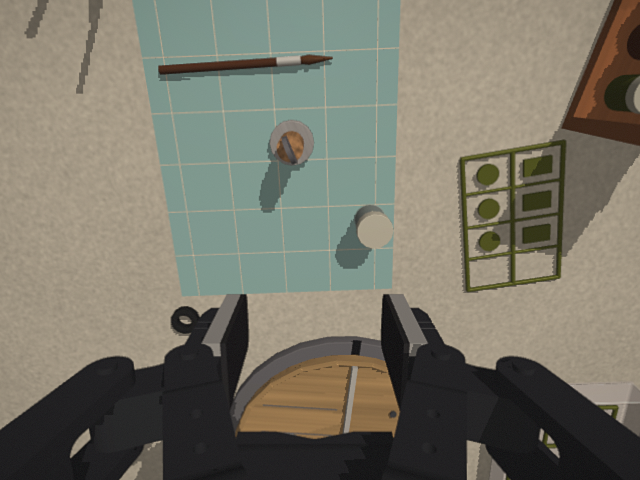

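```bash
python3 -m inch '[[0.1,-8,-14,25,0],[0.1,-8,-14,25,0],[0.1,-4,-6,25,0],[0.1,0,0,25,0]]' 50; python3 settle.py; python3 settle.py;  python3 parts.py w34.png; python3 -c "
from h import *
mv(.517,.356,.08)"
```

```text
clock: 51.3
position: [0.5216, 0.3614, 0.1914]
ee_rot: [0.03, 0.999, -0.02, 0.01]
contact_force: [1.3, 0.2, -0.5]
width: 0.0471
t 51.8 pos [0.523  0.3602 0.1935] w 0.0468 F [-1.2 -0.4  0.3] toolx [ 0.999 -0.04   0.023] z [ 0.021 -0.061 -0.998] q [ 0.53  0.4   1.42 -0.06  1.34  0.59]
part_engine 0.69 [287. 566.] [0.7481 0.2629]
part_tail 0.81 [199. 301.] [0.5162 0.3539]
jar_among 0.68 [285. 388.] [0.5897 0.2727]
t 52.15 pos [0.5223 0.3599 0.1921] w 0.047 F [0.4 0.5 0.4] toolx [ 0.999 -0.04   0.021] z [ 0.019 -0.062 -0.998] q [ 0.53  0.4   1.42 -0.06  1.34  0.59]
tool shift mm [ -7.5  -2.7 112. ]
```

View pics/w34.png

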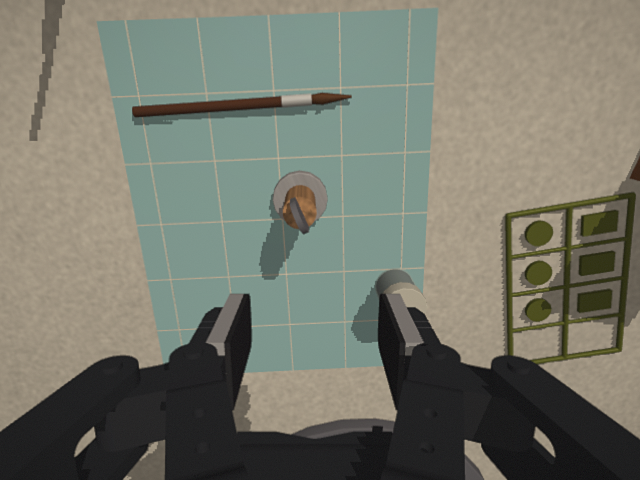

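```bash
python3 -m inch '[[0,-6,0,25,0],[0,-3,0,30,0],[0,-2,0,30,0],[0,-1,0,18,0]]' 50; python3 settle.py; python3 settle.py; python3 -c "
from h import *
p=shot('wrist'); save(p,'w35.png')
for r in mark_of(p,'part_tail')[:1]: print(r['confidence'],at_z(p,r['point'],0)[:2])
mv(.5165,.355,.03)"
```

```text
clock: 52.48
position: [0.5172, 0.3571, 0.0926]
ee_rot: [0.027, 0.999, -0.02, 0.017]
contact_force: [-0.3, 0.5, 0.3]
width: 0.0425
0.76 [0.51522587 0.35462031]
t 53.08 pos [0.519  0.3581 0.096 ] w 0.0427 F [ 0.5  0.2 -1.1] toolx [ 0.998 -0.04   0.039] z [ 0.037 -0.051 -0.998] q [ 0.53  0.46  1.58 -0.07  1.1   0.6 ]
tool shift mm [-5.  -0.1 65.9]
```

View pics/w35.png

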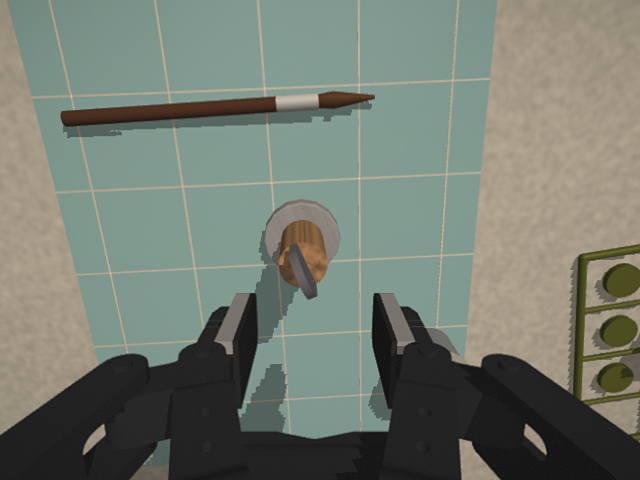

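```bash
python3 -m inch '[[0,-5,0,10,0],[0,-2,0,20,0],[0,-1,0,18,0]]' 50; python3 settle.py; python3 settle.py; python3 -c "
from h import *
mv(.516,.355,.019)
p=shot('wrist'); save(p,'w36.png')"
```

```text
clock: 53.33
position: [0.5169, 0.3586, 0.0526]
ee_rot: [0.022, 0.999, -0.021, 0.025]
contact_force: [-0.3, -1.6, -0.8]
width: 0.0427
t 53.83 pos [0.5171 0.3585 0.0531] w 0.0426 F [0.2 0.3 0.2] toolx [ 0.998 -0.04   0.05 ] z [ 0.048 -0.045 -0.998] q [ 0.53  0.49  1.64 -0.08  0.99  0.61]
tool shift mm [-2.7  2.1 34.2]
```

View pics/w36.png

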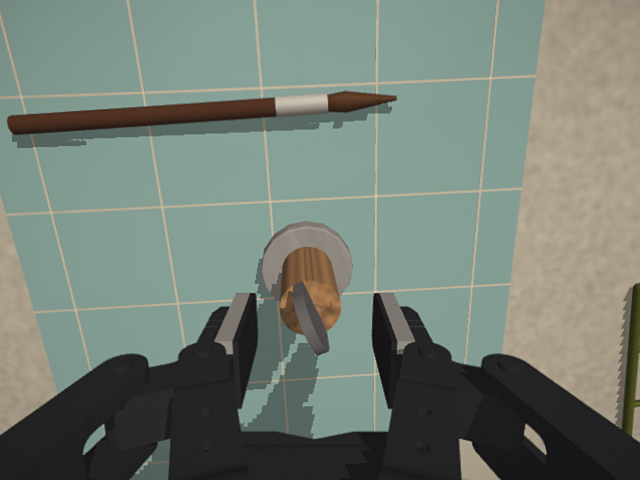

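```bash
python3 -m inch '[[0,-3,1,12,0],[0,-1,1,12,0],[0,-1,0,8,0]]' 50; python3 settle.py; python3 settle.py; python3 -c "
from h import *
mv(.516,.355,.019)
p=shot('wrist'); save(p,'w37.png')"
```

```text
clock: 54.13
position: [0.516, 0.3568, 0.0237]
ee_rot: [0.02, 0.999, -0.021, 0.028]
contact_force: [-0.2, -0.7, -0.4]
width: 0.0428
t 54.63 pos [0.5163 0.357  0.0243] w 0.0427 F [ 0.2 -0.5 -0.8] toolx [ 0.998 -0.04   0.057] z [ 0.055 -0.041 -0.998] q [ 0.53  0.52  1.68 -0.08  0.92  0.62]
tool shift mm [-0.5  1.9  5.4]
```

View pics/w37.png

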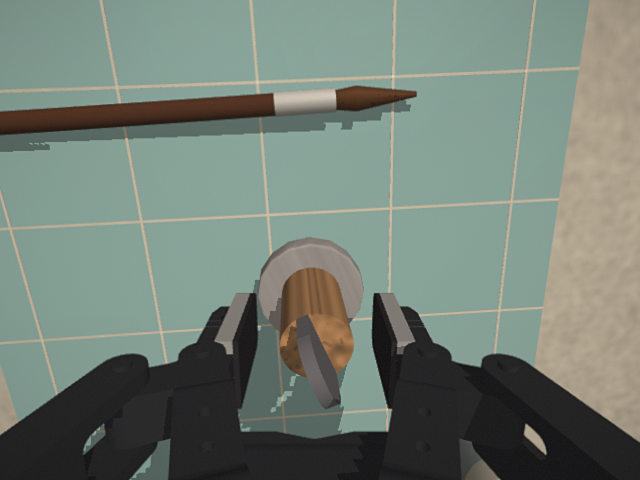

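```bash
python3 -m inch '[[0,0,1,4,0]]' 50 >/dev/null; python3 settle.py; python3 -m inch '[[-0.4,0,0,0,0],[-1,0,0,0,0],[-1,0,0,0,0],[-1,0,0,0,0],[-1,0,0,0,0]]' 50;python3 settle.py; python3 -c "
from h import *
st()";  python3 -m inch '[[-1,0,0,-15,0],[-1,0,0,-18,0],[-1,0,0,-18,0],[-1,0,0,-15,0]]' 50; python3 settle.py; python3 settle.py; python3 -c "
from h import *
p=shot('wrist'); save(p,'w38.png')
mv(.506,.041,.09)"
```

```text
clock: 55.43
position: [0.5158, 0.3558, 0.0208]
ee_rot: [0.02, 0.999, -0.021, 0.027]
contact_force: [-0.2, 0.5, -0.2]
width: 0.0229
t 55.68 pos [0.5158 0.3558 0.0208] w 0.0226 F [ 0.1 -0.2  0.3] toolx [ 0.998 -0.041  0.056] z [ 0.054 -0.041 -0.998] q [ 0.53  0.52  1.69 -0.08  0.91  0.62]
clock: 56.02
position: [0.5091, 0.3564, 0.0833]
ee_rot: [0.023, 0.999, -0.021, 0.022]
contact_force: [-0.0, 0.2, 0.4]
width: 0.0225
t 56.57 pos [0.5089 0.3562 0.0818] w 0.0227 F [-0.  -0.5 -0.8] toolx [ 0.998 -0.041  0.045] z [ 0.043 -0.048 -0.998] q [ 0.54  0.45  1.62 -0.07  1.05  0.61]
tool shift mm [ 10.4 315.1   6.8]
```

View pics/w38.png

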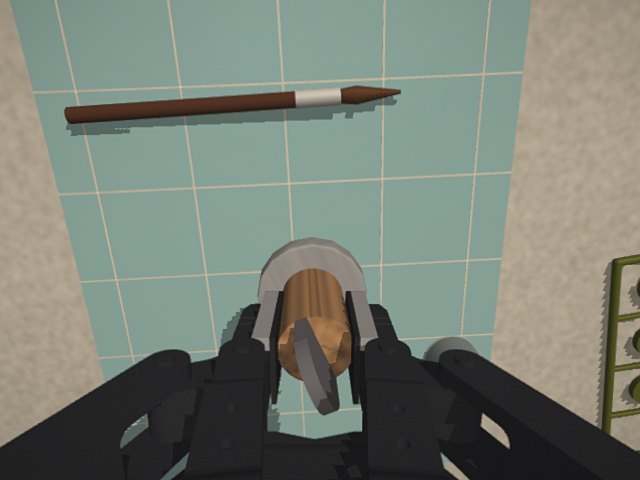

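```bash
python3 -m inch '[[-1,0.5,15,0,0],[-1,0.5,20,0,0],[-1,0.5,20,0,0],[-1,0.5,20,0,0],[-1,0.5,20,0,0],[-1,0.5,20,0,0],[-1,0.5,20,0,0],[-1,0.5,20,0,0],[-1,0.5,20,0,0],[-1,0.5,20,0,0],[-1,0.5,20,0,0],[-1,0.5,20,0,0],[-1,0.5,20,0,0],[-1,0.5,18,0,0]]' 50; python3 settle.py; python3 settle.py; python3 -c "
from h import *
p=shot('wrist'); save(p,'w39.png')
mv(.506,.041,.06)"
```

```text
clock: 57.73
position: [0.4992, 0.0646, 0.0929]
ee_rot: [0.026, 0.999, -0.018, 0.019]
contact_force: [-1.6, -1.3, -0.2]
width: 0.0222
t 58.28 pos [0.5    0.0672 0.0928] w 0.0228 F [ 0.2  0.1 -1.3] toolx [ 0.999 -0.033  0.04 ] z [ 0.038 -0.053 -0.998] q [ 0.03  0.28  1.89 -0.07  0.94  0.11]
tool shift mm [ 5.6 24.3 34.3]
```

View pics/w39.png

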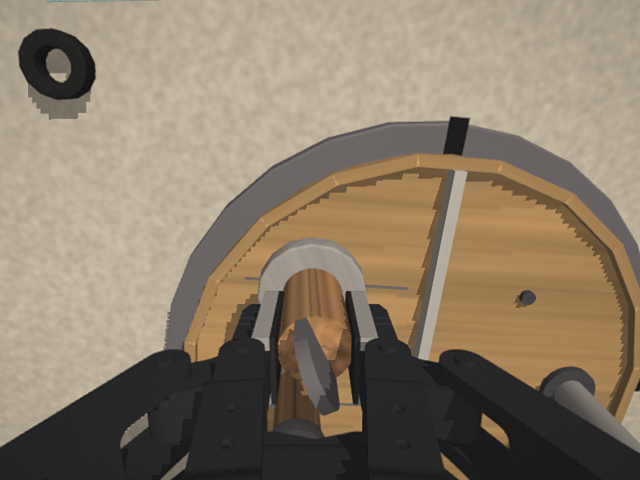

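```bash
python3 -m inch '[[-1,3,11,5,0],[-1,3,10,8,0]]' 50; python3 settle.py; python3 settle.py; python3 -c "
from h import *
p=shot('wrist'); save(p,'w40.png')
mv(.506,.042,.0448)"
```

```text
clock: 58.45
position: [0.5067, 0.0466, 0.0817]
ee_rot: [0.026, 0.999, -0.015, 0.021]
contact_force: [-0.3, -0.5, -0.9]
width: 0.0228
t 59.0 pos [0.506  0.047  0.0817] w 0.0222 F [ 0.9  0.  -1.3] toolx [ 0.999 -0.03   0.041] z [ 0.04  -0.052 -0.998] q [-0.01  0.3   1.9  -0.07  0.91  0.06]
tool shift mm [-1.3  3.1 37.1]
```

View pics/w40.png

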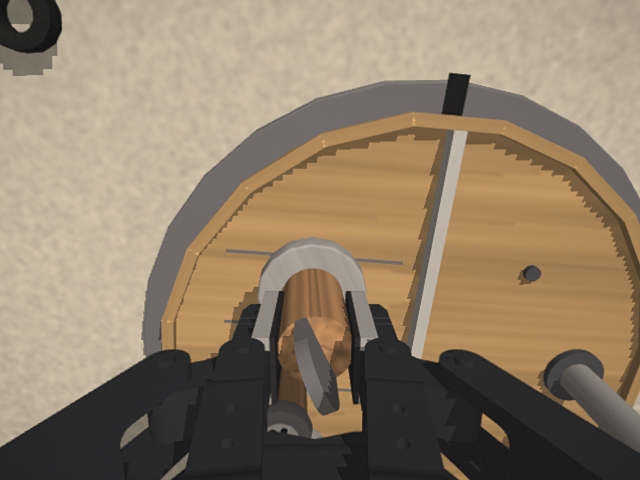

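```bash
python3 -m inch '[[-1,-1,1,12,0],[-1,-1,0,12,0],[-1,0,0,5,0]]' 50; python3 settle.py; python3 -c "
from h import *
mv(.506,.042,.0448)"
```

```text
clock: 59.25
position: [0.507, 0.0451, 0.0541]
ee_rot: [0.025, 0.999, -0.015, 0.023]
contact_force: [-0.0, 0.3, -1.3]
width: 0.0224
t 59.5 pos [0.5082 0.045  0.0554] w 0.0225 F [-1.1  0.6 -1.1] toolx [ 0.998 -0.029  0.049] z [ 0.047 -0.052 -0.998] q [-0.01  0.33  1.93 -0.07  0.84  0.06]
tool shift mm [-2.6  2.5 10.6]
```

```bash
python3 -m inch '[[-1,-1,1,6,0]]' 50 >/dev/null; python3 settle.py; python3 -c "
from h import *
mv(.506,.042,.0448)";python3 -m inch '[[-1,0,0,3,0]]' 50 >/dev/null; python3 settle.py; python3 -c "
from h import *
mv(.506,.042,.0448)"
```

```text
t 59.83 pos [0.5074 0.0437 0.0494] w 0.0226 F [ 0.1 -1.1 -0.5] toolx [ 0.998 -0.029  0.049] z [ 0.048 -0.052 -0.998] q [-0.01  0.34  1.94 -0.07  0.82  0.06]
tool shift mm [-1.6  1.5  4.6]
t 60.17 pos [0.5075 0.0435 0.0464] w 0.0225 F [0.  0.7 0.1] toolx [ 0.998 -0.029  0.049] z [ 0.047 -0.052 -0.998] q [-0.01  0.34  1.94 -0.07  0.81  0.06]
tool shift mm [-1.6  1.5  1.6]
```

```bash
python3 -m inch '[[-1,0,0,1.5,0]]' 50; python3 settle.py; python3 -m inch '[[-0.6,0,0,0,0],[-0.4,0,0,0,0],[-0.2,0,0,0,0],[0,0,0,0,0],[0,0,0,0,0]]' 50 ; python3 settle.py; python3 -m inch '[[0.05,0,0,-14,0],[0.05,1,0,-18,0],[0.05,1,0,-20,0],[0.1,0,0,-20,0],[0.1,0,0,-20,0]]' 50; python3 settle.py;python3 settle.py; python3 -c "
from h import *
st()
p=shot('wrist'); save(p,'w41.png')
p=shot('scene');f=p['frame']
cv2.imwrite('pics/s3.png',cv2.cvtColor(cv2.resize(f[150:400,180:500],None,fx=2.5,fy=2.4,interpolation=cv2.INTER_CUBIC),cv2.COLOR_RGB2BGR))"
```

```text
clock: 60.25
position: [0.5079, 0.0435, 0.0451]
ee_rot: [0.025, 0.999, -0.015, 0.024]
contact_force: [-0.3, 0.2, -1.4]
width: 0.0227
clock: 60.92
position: [0.508, 0.0434, 0.0453]
ee_rot: [0.025, 0.999, -0.015, 0.025]
contact_force: [-0.0, 0.6, -0.1]
width: 0.0431
clock: 61.58
position: [0.5012, 0.0481, 0.1352]
ee_rot: [0.025, 0.999, -0.015, 0.018]
contact_force: [0.1, 0.4, -0.1]
width: 0.0469
t 62.08 pos [0.501  0.048  0.1336] w 0.047 F [ 0.   0.4 -0.1] toolx [ 0.999 -0.03   0.035] z [ 0.033 -0.051 -0.998] q [-0.01  0.23  1.83 -0.06  1.05  0.05]
```

View pics/w41.png

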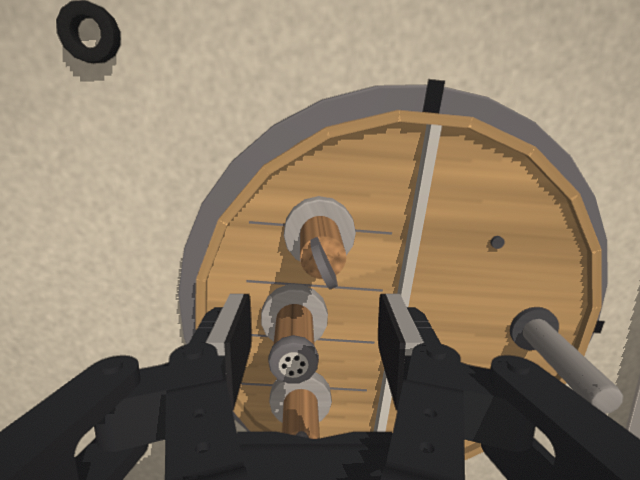

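View pics/s3.png

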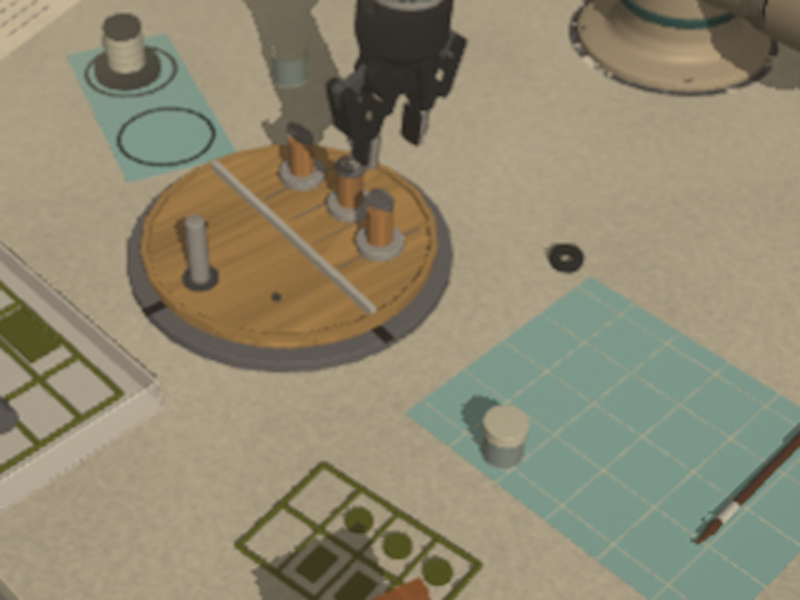

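```bash
python3 -m inch '[[0.5,20,10,-8,0],[0.5,22,11,-8,0],[0.5,22,11,-8,0],[0.5,22,11,-8,0],[0.5,22,11,-8,0],[0.5,22,11,-3,0],[0.5,15,8,0,0]]' 50; python3 settle.py;python3 settle.py;python3 settle.py; python3 -m inch '[[0.5,0,0,0,7],[0.5,0,0,0,7],[0.5,0,0,0,7],[0.5,0,0,0,7],[0.5,0,0,0,7],[0.5,0,0,0,7],[0.5,0,0,0,7],[0.5,0,0,0,7],[0.5,0,0,0,7],[0.5,0,0,0,7],[0.5,0,0,0,7],[0.5,0,0,0,7],[0.5,0,0,0,7],[0.5,0,0,0,4]]' 50; python3 settle.py;python3 settle.py; python3 -c "
from h import *
p=shot('wrist'); save(p,'w42.png')
for k in('handle_top','plate_axis'):
  for r in mark_of(p,k)[:1]: print(k,r['confidence'],np.round(r['point']),np.round(at_z(p,r['point'],.098 if k[0]=='h' else .024),4))
mv(.653,-.036,.10)"
```

```text
clock: 62.77
position: [0.6416, -0.0277, 0.1829]
ee_rot: [0.025, 1.0, -0.014, 0.012]
contact_force: [0.5, 0.0, -0.4]
width: 0.0638
clock: 64.68
position: [0.6386, -0.0259, 0.1829]
ee_rot: [-0.008, -0.649, 0.761, -0.026]
contact_force: [0.2, 0.5, -0.1]
width: 0.064
handle_top 0.9 [228. 314.] [ 0.6508 -0.0332  0.098 ]
plate_axis 0.98 [321. 313.] [ 0.5584 -0.0214  0.024 ]
t 65.33 pos [ 0.6386 -0.0259  0.1829] w 0.064 F [-0.4  0.4 -0. ] toolx [-0.152 -0.987  0.046] z [ 0.021 -0.049 -0.999] q [-0.12  0.39  1.46 -0.05  1.27  1.61]
tool shift mm [  4.  -13.4  83.6]
```

View pics/w42.png

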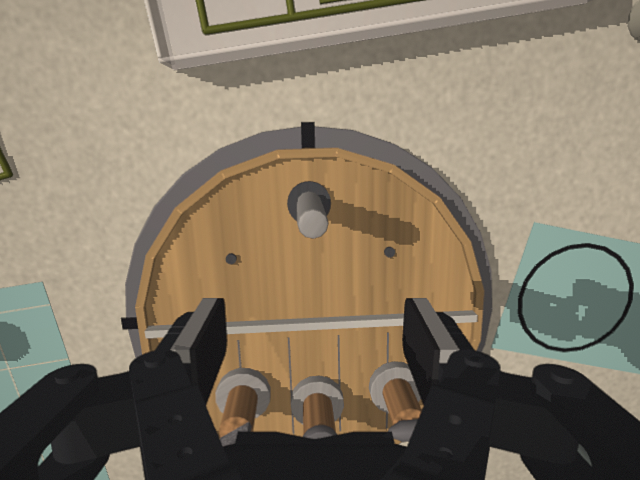

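```bash
python3 -m inch '[[0.5,2,-7,15,0],[0.5,1,-6,20,0],[0.5,0,0,20,0],[0.5,0,0,12,0]]' 20; python3 settle.py;python3 settle.py; python3 -c "
from h import *
p=shot('wrist'); save(p,'w43.png')
mv(.652,-.035,.058)"
```

```text
clock: 65.67
position: [0.6564, -0.0346, 0.1195]
ee_rot: [-0.004, -0.651, 0.758, -0.03]
contact_force: [-0.4, 0.3, -0.9]
width: 0.0639
t 66.22 pos [ 0.6573 -0.0345  0.1221] w 0.0639 F [-0.7 -0.   1.1] toolx [-0.152 -0.987  0.045] z [ 0.035 -0.051 -0.998] q [-0.13  0.45  1.51 -0.05  1.14  1.61]
tool shift mm [-1.6  7.8 63.9]
```

View pics/w43.png

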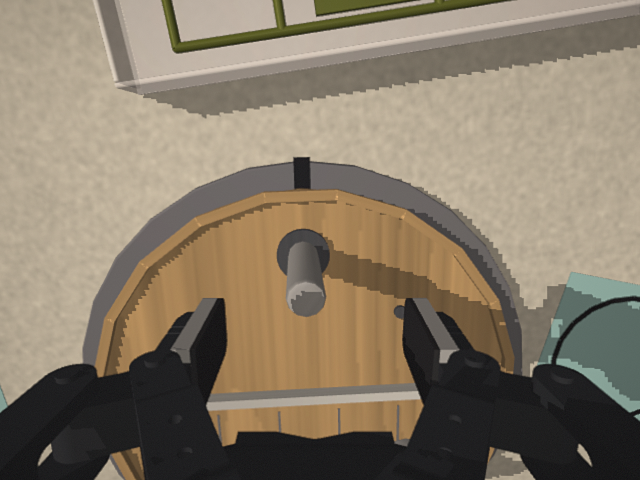

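```bash
python3 -m inch '[[0.5,-2,4,18,0],[0.5,0,3,18,0],[0.5,0,3,15,0],[0.3,0,1,9,0]]' 20; python3 settle.py;python3 settle.py; python3 -m inch '[[-0.45,0,0,0,0],[-0.45,0,0,0,0],[-0.45,0,0,0,0],[-0.45,0,0,0,0],[-0.45,0,0,0,0]]' 20; python3 settle.py; python3 hd.py w44.png
```

```text
clock: 66.55
position: [0.6527, -0.0343, 0.0652]
ee_rot: [0.001, -0.651, 0.758, -0.035]
contact_force: [-1.5, 0.5, -0.7]
width: 0.0558
clock: 67.47
position: [0.6548, -0.0345, 0.0683]
ee_rot: [0.002, -0.651, 0.758, -0.037]
contact_force: [0.1, -0.2, 0.3]
width: 0.0233
t 67.72 pos [ 0.6547 -0.0345  0.0682] w 0.0233 F [-0.2  0.1  0.4] toolx [-0.152 -0.987  0.045] z [ 0.051 -0.053 -0.997] q [-0.13  0.49  1.6  -0.05  1.    1.62]
grip pt [ 0.6538 -0.0335  0.0868] phi -0.09435773542177962 r 0.09519048334276208 toolx ang -1.723661793289475 phi as ang-pi/2 -3.294661793289475
```

View pics/w44.png

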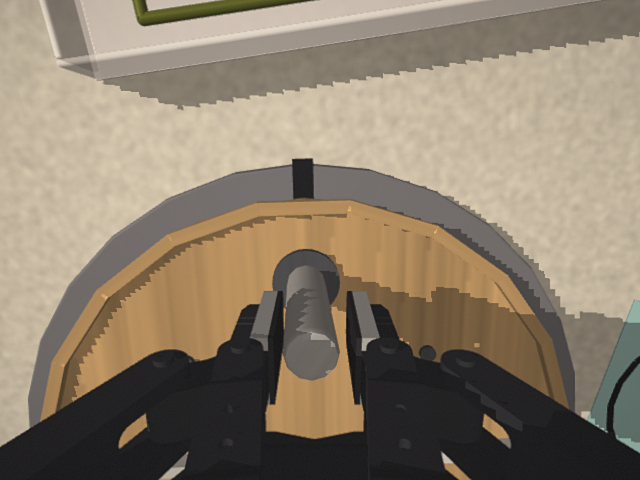

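```bash
python3 -m inch '[[-1,0,0,0,0],[-1,0,0,0,0],[-1,0,0,0,0]]' 25; python3 settle.py; python3 -m inch '[[-1,-4,0.2,0,-2],[-1,-5,0.2,0,-3],[-1,-5,0.2,0,-3],[-1,-5,0.2,0,-3],[-1,-5,0.2,0,-3],[-1,-5,0.2,0,-3]]' 25; python3 hd.py w45.png
```

```text
clock: 68.02
position: [0.655, -0.0332, 0.0684]
ee_rot: [0.003, -0.651, 0.758, -0.036]
contact_force: [-1.6, -0.2, -0.0]
width: 0.0176
clock: 68.77
position: [0.6548, -0.014, 0.0683]
ee_rot: [0.007, 0.758, -0.651, 0.041]
contact_force: [0.2, 0.1, 1.4]
width: 0.0171
t 68.77 pos [ 0.6548 -0.014   0.0683] w 0.0171 F [0.2 0.1 1.4] toolx [ 0.15  -0.986  0.071] z [ 0.052 -0.064 -0.997] q [-0.09  0.49  1.6  -0.07  1.    1.36]
grip pt [ 0.6538 -0.0128  0.0869] phi 0.12242822122500464 r 0.0955171042305678 toolx ang -1.4202679139045893 phi as ang-pi/2 -2.991267913904589
```

View pics/w45.png

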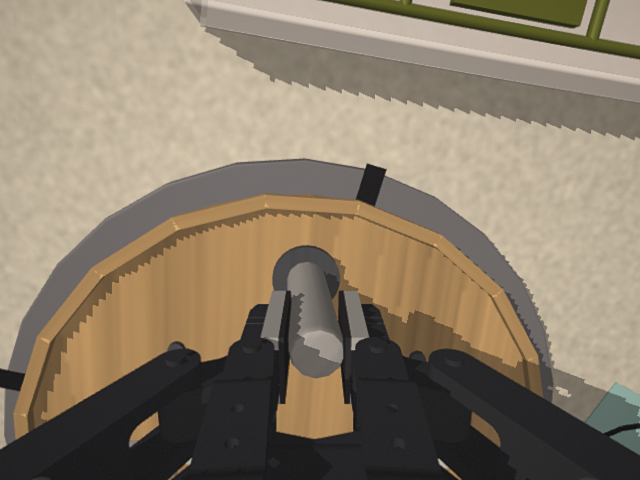

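```bash
python3 -m inch '[[-1,-5,0.2,0,-3],[-1,-5,0.2,0,-3],[-1,-5,0.2,0,-3],[-1,-5,0.2,0,-3],[-1,-5,0.2,0,-3],[-1,-5,0.2,0,-3],[-1,-5,0.2,0,-3],[-1,-5,0.2,0,-3],[-1,-5,0.2,0,-3],[-1,-5,0.2,0,-3]]' 25; python3 hd.py w46.png
```

```text
clock: 69.65
position: [0.637, 0.0355, 0.0682]
ee_rot: [0.012, 0.902, -0.431, 0.038]
contact_force: [0.6, -0.1, 2.9]
width: 0.0175
t 69.65 pos [0.637  0.0355 0.0682] w 0.0175 F [ 0.6 -0.1  2.9] toolx [ 0.626 -0.776  0.079] z [ 0.059 -0.054 -0.997] q [-0.02  0.47  1.64 -0.06  0.97  0.9 ]
grip pt [0.6358 0.0365 0.0868] phi 0.6711199366791291 r 0.09812526943555022 toolx ang -0.891539547583104 phi as ang-pi/2 -2.462539547583104
```

View pics/w46.png

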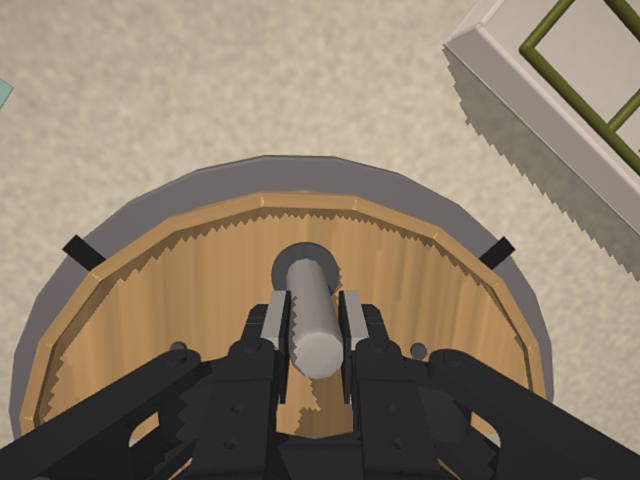

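```bash
python3 -m inch '[[-1,-5,0.4,0,-3],[-1,-5,0.4,0,-3],[-1,-5,0.4,0,-3],[-1,-5,0.4,0,-3],[-1,-5,0.4,0,-3],[-1,-5,0.4,0,-3],[-1,-5,0.4,0,-3],[-1,-5,0.4,0,-3],[-1,-5,0.4,0,-3],[-1,-5,0.4,0,-3]]' 25; python3 hd.py w47.png
```

```text
clock: 70.53
position: [0.5963, 0.0677, 0.0681]
ee_rot: [0.015, 0.982, -0.184, 0.034]
contact_force: [-0.3, 2.5, 3.3]
width: 0.0173
t 70.53 pos [0.5963 0.0677 0.0681] w 0.0173 F [-0.3  2.5  3.3] toolx [ 0.93  -0.361  0.073] z [ 0.062 -0.043 -0.997] q [ 0.02  0.42  1.73 -0.06  0.93  0.43]
grip pt [0.5952 0.0685 0.0868] phi 1.199920590249012 r 0.09981015698467634 toolx ang -0.3698703741709716 phi as ang-pi/2 -1.9408703741709716
```

View pics/w47.png

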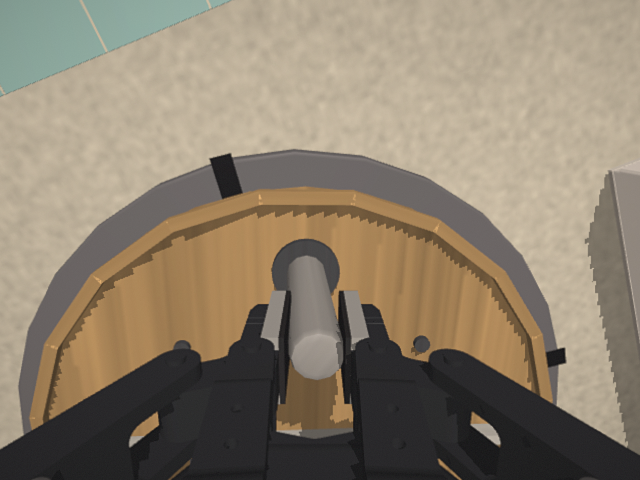

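```bash
python3 -m inch '[[-1,-5,0.5,0,-3],[-1,-5,0.5,0,-3],[-1,-5,0.5,0,-3],[-1,-5,0.5,0,-3]]' 25; python3 settle.py; python3 hd.py w48.png
python3 - <<'E'
from h import *
p=shot('top');f=p['frame']
cv2.imwrite('pics/crop7.png',cv2.cvtColor(cv2.resize(f[170:330,250:430],None,fx=4,fy=3.75,interpolation=cv2.INTER_CUBIC),cv2.COLOR_RGB2BGR))
E
```

```text
clock: 70.92
position: [0.585, 0.0707, 0.0685]
ee_rot: [0.019, 0.996, -0.081, 0.042]
contact_force: [12.8, -3.4, -9.2]
width: 0.0173
t 71.17 pos [0.583  0.0712 0.0685] w 0.0175 F [ 5.2  0.5 -0.1] toolx [ 0.983 -0.162  0.081] z [ 0.075 -0.043 -0.996] q [ 0.03  0.4   1.77 -0.06  0.9   0.23]
grip pt [0.5816 0.072  0.0871] phi 1.3405118417784188 r 0.09915953310114453 toolx ang -0.16336334067562264 phi as ang-pi/2 -1.7343633406756225
```

View pics/w48.png

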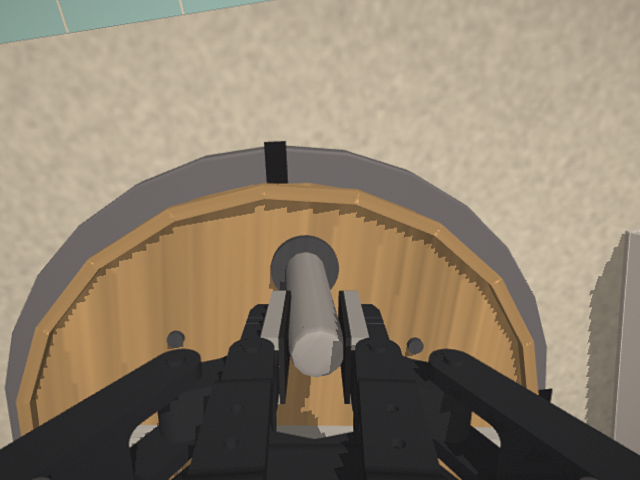

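View pics/crop7.png

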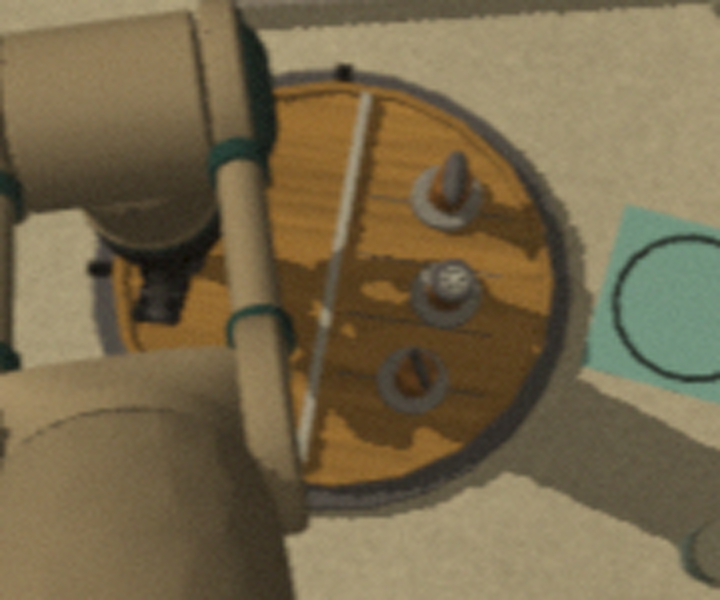

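```bash
python3 fence.py 291.9 325.75 195.3 341.75; python3 -m inch '[[-1,-5,0.5,0,-2],[-1,-5,0.5,0,-2]]' 40; python3 hd.py w49.png
```

```text
fence ends [0.4416 0.0045] [ 0.68   -0.0535] phi 1.3322162519017677
clock: 71.48
position: [0.5773, 0.0724, 0.0684]
ee_rot: [0.018, 0.998, -0.05, 0.042]
contact_force: [1.3, 5.7, 3.8]
width: 0.0174
t 71.48 pos [0.5773 0.0724 0.0684] w 0.0174 F [1.3 5.7 3.8] toolx [ 0.991 -0.099  0.085] z [ 0.081 -0.04  -0.996] q [ 0.03  0.39  1.79 -0.06  0.89  0.17]
grip pt [0.5758 0.0732 0.087 ] phi 1.4007179386805988 r 0.09913629099662442 toolx ang -0.09927685249287944 phi as ang-pi/2 -1.6702768524928795
```

```bash
python3 -m inch '[[-1,-5,0.5,0,-2]]' 40; python3 settle.py; python3 hd.py w50.png
python3 - <<'E'
from h import *
p=shot('top');f=p['frame']
cv2.imwrite('pics/crop8.png',cv2.cvtColor(cv2.resize(f[170:330,250:430],None,fx=4,fy=3.75,interpolation=cv2.INTER_CUBIC),cv2.COLOR_RGB2BGR))
E
```

```text
clock: 71.62
position: [0.5722, 0.0733, 0.0684]
ee_rot: [0.018, 0.998, -0.033, 0.041]
contact_force: [5.2, 4.2, 1.9]
width: 0.0176
t 71.87 pos [0.5722 0.0733 0.0684] w 0.0177 F [3.3 3.3 2. ] toolx [ 0.994 -0.065  0.084] z [ 0.082 -0.039 -0.996] q [ 0.03  0.38  1.8  -0.05  0.88  0.13]
grip pt [0.5707 0.074  0.087 ] phi 1.4529954849922841 r 0.0992077728902952 toolx ang -0.0655534818257857 phi as ang-pi/2 -1.6365534818257856
```

View pics/w50.png

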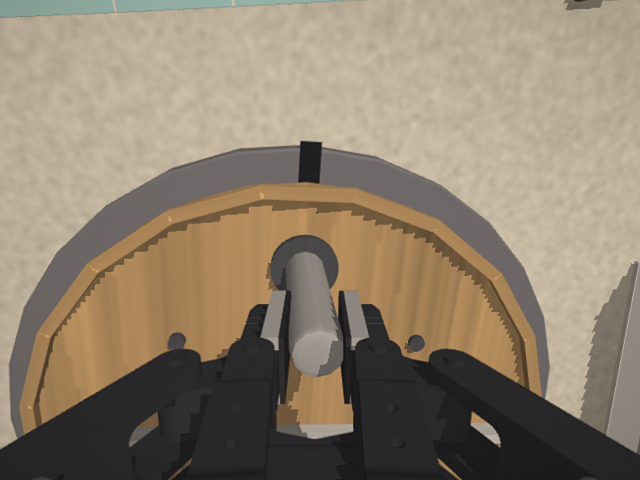

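View pics/crop8.png

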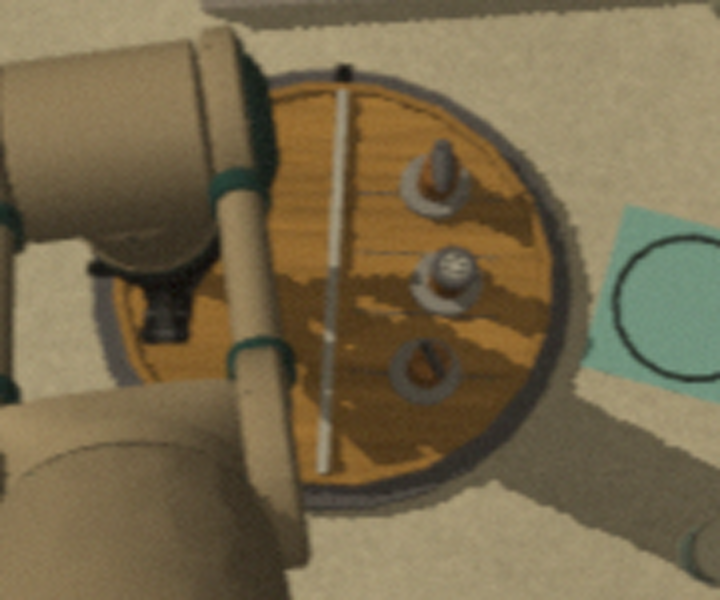

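```bash
python3 -m inch '[[-0.45,0,0,0,0],[-0.3,0,0,0,0],[-0.1,0,0,0,0],[0.2,0,0,0,0],[0.2,0,0,0,0]]' 30; python3 settle.py; python3 hd.py w51.png
```

```text
clock: 72.38
position: [0.5729, 0.0706, 0.0679]
ee_rot: [0.021, 0.998, -0.035, 0.042]
contact_force: [-1.4, -0.5, 0.5]
width: 0.0514
t 72.63 pos [0.5729 0.0709 0.068 ] w 0.0514 F [-0.4  0.2  0. ] toolx [ 0.994 -0.068  0.085] z [ 0.082 -0.044 -0.996] q [ 0.03  0.38  1.8  -0.06  0.88  0.14]
grip pt [0.5714 0.0717 0.0866] phi 1.442653985902527 r 0.09699910641642852 toolx ang -0.06856713541427228 phi as ang-pi/2 -1.6395671354142722
```

View pics/w51.png

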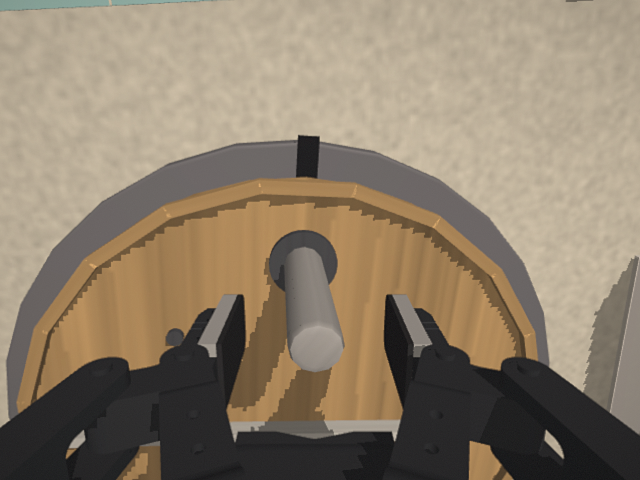

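```bash
python3 -m inch '[[0.2,1.5,-0.8,-18,0],[0.2,1.5,-0.8,-20,0],[0.2,1.5,-0.8,-25,0],[0.2,1.5,-0.8,-25,0],[0.2,0,0,-25,0]]' 30; python3 settle.py;python3 settle.py; python3 -c "
from h import *
st()
p=shot('scene');f=p['frame']
cv2.imwrite('pics/s4.png',cv2.cvtColor(cv2.resize(f[130:330,180:440],None,fx=3,fy=3,interpolation=cv2.INTER_CUBIC),cv2.COLOR_RGB2BGR))
p=shot('top');f=p['frame']
cv2.imwrite('pics/crop9.png',cv2.cvtColor(cv2.resize(f[150:350,250:510],None,fx=3,fy=3,interpolation=cv2.INTER_CUBIC),cv2.COLOR_RGB2BGR))
"
```

```text
clock: 73.1
position: [0.565, 0.0784, 0.1778]
ee_rot: [0.021, 0.999, -0.035, 0.033]
contact_force: [0.1, -0.0, -0.1]
width: 0.051
t 73.6 pos [0.5647 0.0782 0.1758] w 0.0513 F [-0.1 -0.6 -0.8] toolx [ 0.995 -0.069  0.067] z [ 0.064 -0.045 -0.997] q [ 0.05  0.28  1.65 -0.05  1.15  0.14]
```

View pics/s4.png

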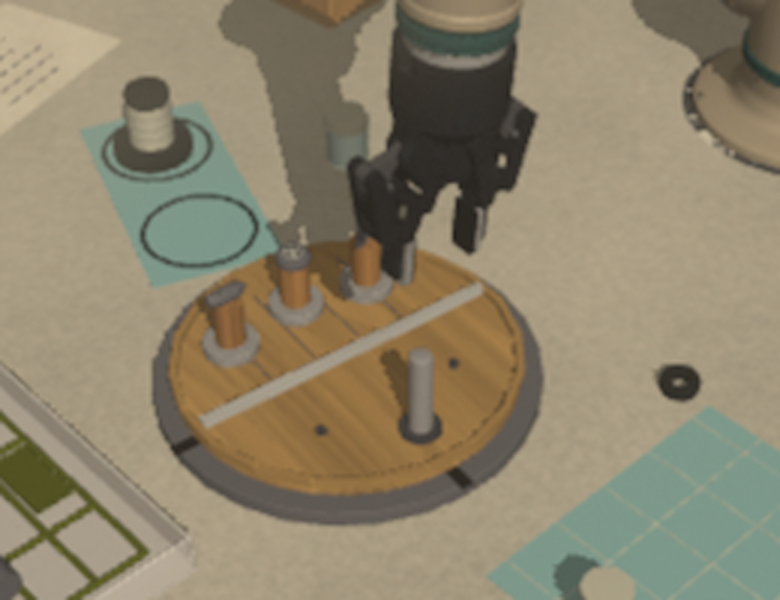

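View pics/crop9.png

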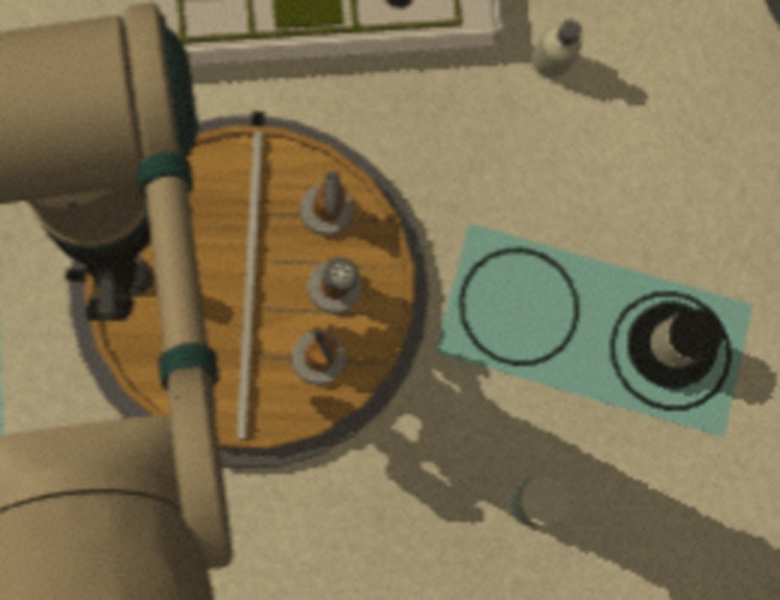

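```bash
python3 -m inch '[[0.5,-3,25,0,0],[0.5,-3,28,0,0],[0.5,-3,28,0,0],[0.5,-3,28,0,0],[0.5,-3,28,0,0],[0.5,-3,28,0,0],[0.5,-3,28,0,0],[0.5,-3,28,0,0],[0.5,-3,28,0,0],[0.5,-3,28,0,0],[0.5,-3,28,0,0],[0.5,-3,28,0,0],[0.5,-3,28,0,0],[0.5,-3,25,0,0],[0.5,-3,20,0,0]]' 30; python3 settle.py;python3 settle.py;python3 settle.py; python3 -c "
from h import *
st()"; python3 -m inch '[[0.5,0,0,0,-7],[0.5,0,0,0,-7],[0.5,0,0,0,-7],[0.5,0,0,0,-7],[0.5,0,0,0,-7],[0.5,0,0,0,-7],[0.5,0,0,0,-7],[0.5,0,0,0,-7],[0.5,0,0,0,-7],[0.5,0,0,0,-7]]' ; python3 settle.py;python3 settle.py
cat > lan.py <<'E'
from h import *
import sys
s,M=st()
for n in ('wrist','top','scene'):
    p=shot(n)
    if n=='wrist': save(p,sys.argv[1])
    for k in ('lantern','cure_ring','park_ring'):
        for r in mark_of(p,k)[:1]: print(n,k,round(r['confidence'],2),np.round(r['point']),np.round(at_z(p,r['point'],0)[:2],4))
E
python3 lan.py w52.png
```

```text
clock: 74.95
position: [0.4891, -0.3372, 0.1842]
ee_rot: [0.019, 0.999, -0.031, 0.031]
contact_force: [-0.2, 0.0, -0.3]
width: 0.0638
t 75.7 pos [ 0.4898 -0.3347  0.1846] w 0.0639 F [ 0.4  0.1 -0.1] toolx [ 0.996 -0.06   0.063] z [ 0.061 -0.04  -0.997] q [-0.72  0.29  1.6   0.01  1.17 -0.67]
clock: 76.53
position: [0.4901, -0.334, 0.1849]
ee_rot: [0.034, 0.827, 0.561, 0.014]
contact_force: [0.0, -0.5, -0.2]
width: 0.0642
t 77.03 pos [ 0.4901 -0.334   0.1849] w 0.064 F [ 0.4 -0.5 -0.1] toolx [ 0.377  0.926 -0.014] z [ 0.061 -0.04  -0.997] q [-0.72  0.29  1.6   0.01  1.17 -1.91]
wrist lantern 0.81 [204. 278.] [ 0.4871 -0.3682]
wrist cure_ring 0.81 [197. 441.] [ 0.5296 -0.2458]
top lantern 0.72 [264. 474.] [ 0.4894 -0.3717]
top cure_ring 0.65 [253. 422.] [ 0.5266 -0.2465]
top park_ring 0.65 [268. 472.] [ 0.4798 -0.3646]
scene lantern 0.83 [179. 231.] [ 0.4871 -0.3683]
scene cure_ring 0.68 [206. 244.] [ 0.534  -0.2469]
scene park_ring 0.75 [180. 234.] [ 0.4828 -0.3604]
```

View pics/w52.png

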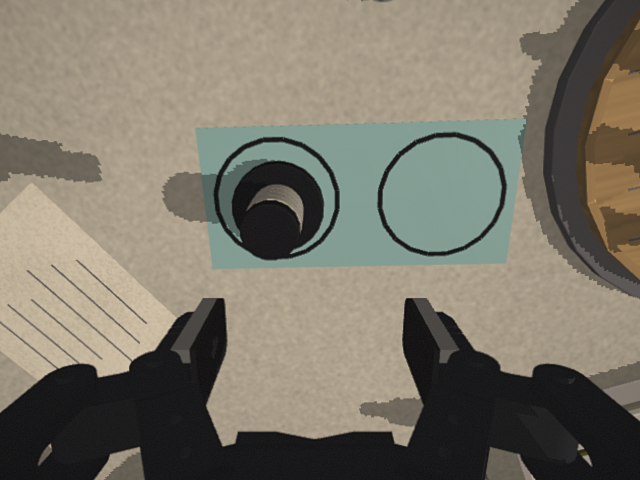

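```bash
python3 -c "
from h import *
mv(.4875,-.369,.10)"
```

```text
t 77.63 pos [ 0.4901 -0.3341  0.1849] w 0.0644 F [-0.3 -0.1  0.8] toolx [ 0.376  0.927 -0.014] z [ 0.061 -0.04  -0.997] q [-0.72  0.29  1.6   0.01  1.17 -1.91]
tool shift mm [-32.1   4.6  85.9]
```

```bash
python3 -m inch '[[0.5,-16,2,15,0],[0.5,-16,2,20,0],[0.5,0,0,25,0],[0.5,0,0,18,0]]' 30;python3 settle.py;python3 settle.py; python3 lan.py w53.png; python3 -c "
from h import *
mv(.4875,-.369,.04)"
```

```text
clock: 77.97
position: [0.4903, -0.3722, 0.1118]
ee_rot: [0.041, 0.828, 0.559, 0.016]
contact_force: [-0.2, 0.0, -0.2]
width: 0.0642
t 78.47 pos [ 0.4912 -0.3721  0.1145] w 0.0639 F [-0.2  0.4  0.2] toolx [ 0.374  0.927 -0.02 ] z [ 0.074 -0.051 -0.996] q [-0.77  0.38  1.67  0.02  1.01 -1.97]
wrist lantern 0.88 [210. 325.] [ 0.4887 -0.368 ]
wrist cure_ring 0.81 [199. 534.] [ 0.5295 -0.2459]
top lantern 0.74 [264. 473.] [ 0.4884 -0.3686]
top cure_ring 0.63 [253. 423.] [ 0.5266 -0.2468]
top park_ring 0.57 [266. 474.] [ 0.4826 -0.3711]
scene lantern 0.56 [177. 231.] [ 0.4815 -0.3753]
scene cure_ring 0.76 [208. 246.] [ 0.5362 -0.2394]
scene park_ring 0.75 [178. 234.] [ 0.4785 -0.3653]
t 79.07 pos [ 0.4907 -0.3719  0.1132] w 0.0642 F [-0.2 -0.5  0.4] toolx [ 0.374  0.927 -0.019] z [ 0.073 -0.05  -0.996] q [-0.77  0.38  1.67  0.02  1.01 -1.97]
tool shift mm [  2.9 -10.4  72.5]
```

View pics/w53.png

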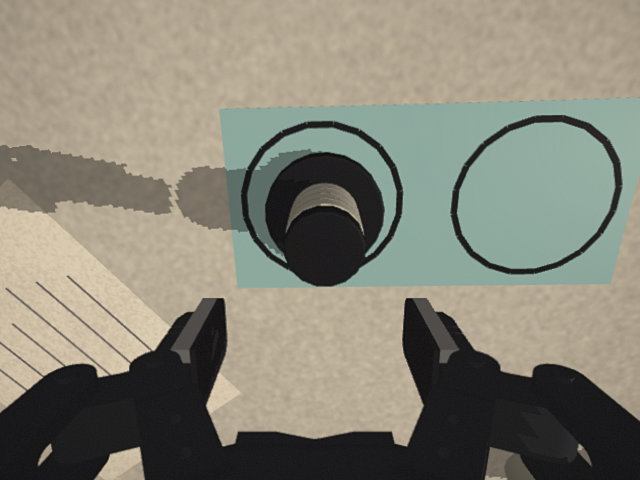

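```bash
python3 -m inch '[[0.5,1,-4,14,0],[0.5,1,-3,14,0],[0.5,0,-2,8,0]]' 30;python3 settle.py;python3 settle.py; python3 -c "
from h import *
p=shot('wrist');save(p,'w54.png')
mv(.488,-.3685,.022)"
```

```text
clock: 79.32
position: [0.4878, -0.3704, 0.0783]
ee_rot: [0.045, 0.828, 0.559, 0.017]
contact_force: [-0.2, 0.3, -0.9]
width: 0.0638
t 79.87 pos [ 0.4884 -0.371   0.0797] w 0.0641 F [ 0.3 -0.3 -0.5] toolx [ 0.374  0.927 -0.023] z [ 0.079 -0.056 -0.995] q [-0.77  0.4   1.72  0.02  0.92 -1.97]
tool shift mm [ 3.5 -6.7 57.3]
```

View pics/w54.png

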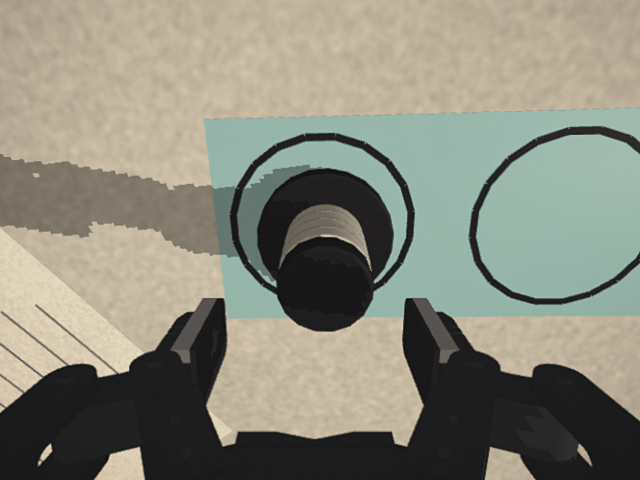

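```bash
python3 -m inch '[[0.5,1,-3,14,0],[0.5,1,-2,14,0],[0.5,1,-2,12,0]]' 30;python3 settle.py;python3 settle.py; python3 -c "
from h import *
p=shot('wrist');save(p,'w55.png')
mv(.488,-.3685,.024)"
```

```text
clock: 80.12
position: [0.4891, -0.3706, 0.0425]
ee_rot: [0.051, 0.827, 0.559, 0.018]
contact_force: [0.7, 0.1, -0.7]
width: 0.0639
t 80.67 pos [ 0.4889 -0.3705  0.043 ] w 0.0635 F [-0.   0.2 -0.5] toolx [ 0.374  0.927 -0.026] z [ 0.086 -0.063 -0.994] q [-0.77  0.44  1.77  0.02  0.82 -1.97]
tool shift mm [ 2.  -3.5 18.7]
```

View pics/w55.png

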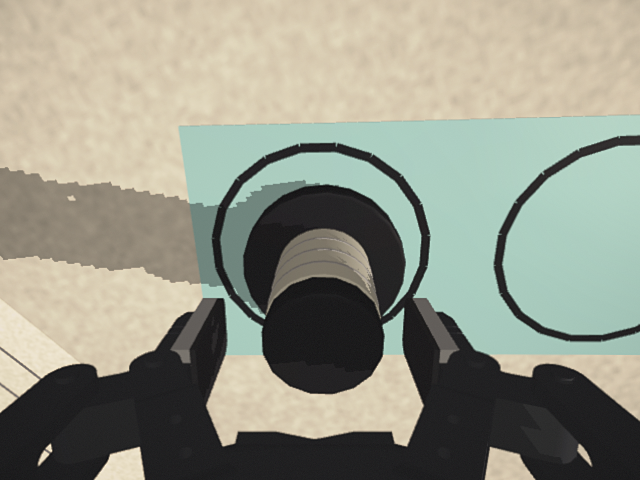

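```bash
python3 -m inch '[[0.5,1,-2,9,0],[0.5,1,-1,7,0]]' 30;python3 settle.py;python3 settle.py; python3 -c "
from h import *
mv(.488,-.3685,.024)";  python3 -m inch '[[0.15,0,0,0,0],[0.1,0,0,0,0],[0.1,0,0,0,0]]' 20;python3 settle.py; python3 -c "
from h import *
p=shot('wrist');save(p,'w56.png')
mv(.488,-.3685,.024)"
```

```text
clock: 80.83
position: [0.4895, -0.3698, 0.0279]
ee_rot: [0.053, 0.827, 0.559, 0.018]
contact_force: [-0.1, -0.1, -0.5]
width: 0.0637
t 81.33 pos [ 0.4898 -0.3701  0.0286] w 0.0639 F [-0.3 -0.3 -0.5] toolx [ 0.374  0.927 -0.028] z [ 0.09  -0.067 -0.994] q [-0.77  0.46  1.79  0.02  0.78 -1.97]
tool shift mm [ 0.9 -2.7  4.3]
clock: 81.58
position: [0.49, -0.3703, 0.029]
ee_rot: [0.053, 0.827, 0.559, 0.019]
contact_force: [-0.1, -0.9, -0.2]
width: 0.0467
t 81.88 pos [ 0.4899 -0.3702  0.0289] w 0.0468 F [ 0.2 -0.   0.4] toolx [ 0.374  0.927 -0.029] z [ 0.09  -0.067 -0.994] q [-0.77  0.46  1.79  0.02  0.78 -1.97]
tool shift mm [ 1.  -3.   4.6]
```

View pics/w56.png

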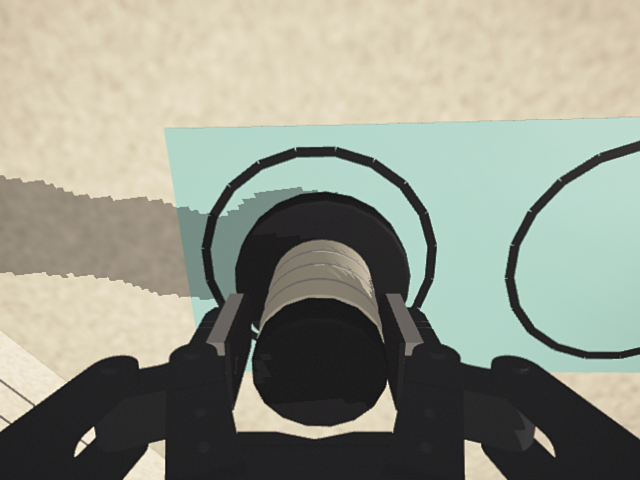

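```bash
python3 -m inch '[[0.1,5,-0.3,-0.2,0],[0.1,8,-0.5,-0.3,0],[0.1,8,-0.5,-0.3,0],[0.1,8,-0.5,-0.3,0],[0.1,8,-0.5,-0.3,0],[0.1,8,-0.5,-0.3,0],[0.1,8,-0.5,-0.3,0],[0.1,5,-0.2,-0.1,0]]' 20;python3 settle.py; python3 lan.py w57.png
```

```text
clock: 82.55
position: [0.5097, -0.3164, 0.0301]
ee_rot: [0.058, 0.827, 0.56, 0.016]
contact_force: [-2.8, -3.5, 1.3]
width: 0.0468
t 82.8 pos [ 0.5094 -0.317   0.0297] w 0.0474 F [-1.  -1.3 -0.3] toolx [ 0.374  0.927 -0.037] z [ 0.091 -0.077 -0.993] q [-0.67  0.44  1.83 -0.01  0.76 -1.86]
wrist lantern 0.75 [270. 312.] [ 0.5062 -0.3196]
wrist cure_ring 0.97 [259. 492.] [ 0.529  -0.2455]
wrist park_ring 0.86 [265. 189.] [ 0.4847 -0.3695]
top lantern 0.71 [257. 454.] [ 0.5095 -0.3239]
top cure_ring 0.82 [250. 422.] [ 0.534  -0.2472]
top park_ring 0.72 [269. 471.] [ 0.4778 -0.3633]
scene lantern 0.58 [190. 236.] [ 0.5075 -0.3194]
scene cure_ring 0.68 [206. 245.] [ 0.5325 -0.2454]
scene park_ring 0.75 [182. 235.] [ 0.4879 -0.3487]
```

View pics/w57.png

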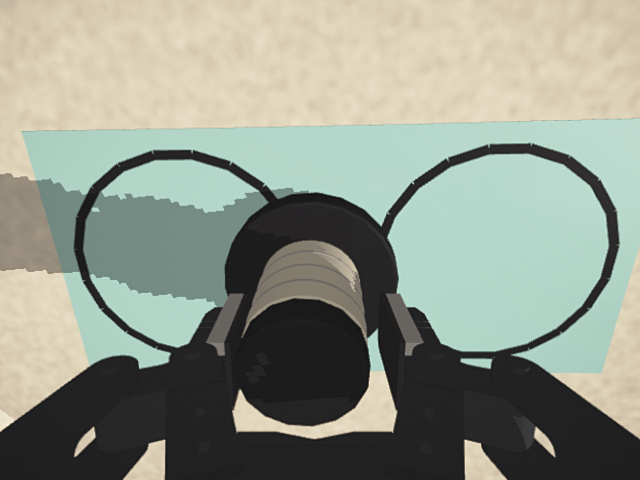

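```bash
python3 -m inch '[[0.1,5,-0.5,-0.2,0],[0.1,8,-0.9,-0.3,0],[0.1,8,-0.9,-0.3,0],[0.1,8,-0.9,-0.3,0],[0.1,8,-0.9,-0.3,0],[0.1,8,-0.9,-0.3,0],[0.1,8,-0.9,-0.3,0],[0.1,5,-0.5,-0.1,0]]' 20;python3 settle.py; python3 lan.py w58.png
```

```text
clock: 84.07
position: [0.5269, -0.2657, 0.0316]
ee_rot: [0.065, 0.826, 0.56, 0.013]
contact_force: [-1.9, -4.7, 3.2]
width: 0.047
t 84.32 pos [ 0.5264 -0.2661  0.031 ] w 0.047 F [-0.1 -2.6 -1.2] toolx [ 0.373  0.926 -0.05 ] z [ 0.094 -0.091 -0.991] q [-0.57  0.42  1.85 -0.04  0.74 -1.73]
wrist lantern 0.63 [270. 314.] [ 0.5242 -0.2682]
wrist park_ring 0.71 [265.  74.] [ 0.4838 -0.37  ]
top lantern 0.67 [254. 433.] [ 0.522  -0.2721]
top cure_ring 0.58 [252. 422.] [ 0.5287 -0.2455]
top park_ring 0.72 [269. 471.] [ 0.4763 -0.3629]
scene lantern 0.61 [199. 243.] [ 0.5189 -0.2728]
scene cure_ring 0.9 [208. 246.] [ 0.5347 -0.2396]
scene park_ring 0.86 [180. 231.] [ 0.4909 -0.3637]
```

View pics/w58.png

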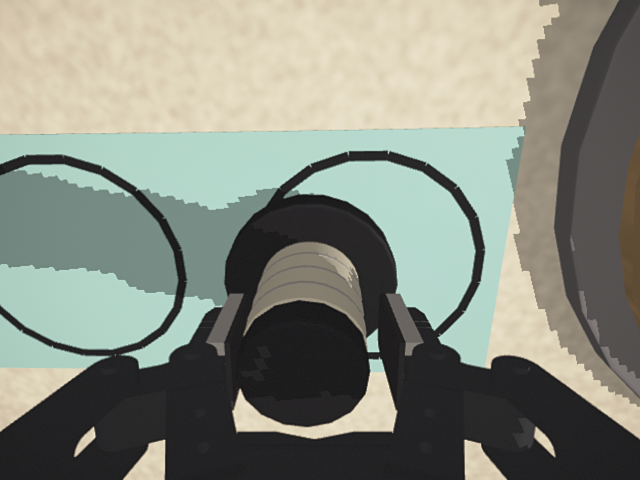

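```bash
python3 -m inch '[[0.1,5,-0.8,-0.2,0],[0.1,8,-1.2,-0.4,0],[0.1,8,-1.2,-0.4,0],[0.1,6,-0.8,-0.2,0]]' 20;python3 settle.py; python3 lan.py w59.png
```

```text
clock: 85.25
position: [0.5344, -0.2449, 0.0334]
ee_rot: [0.07, 0.826, 0.56, 0.012]
contact_force: [-1.7, -2.8, -1.9]
width: 0.0466
t 85.5 pos [ 0.5342 -0.245   0.0331] w 0.0474 F [-0.9 -1.1 -1.5] toolx [ 0.373  0.926 -0.058] z [ 0.099 -0.101 -0.99 ] q [-0.52  0.42  1.86 -0.06  0.73 -1.68]
wrist lantern 0.65 [269. 311.] [ 0.5324 -0.2492]
wrist park_ring 0.63 [263.  33.] [ 0.485  -0.3698]
top cure_ring 0.62 [250. 420.] [ 0.5329 -0.2412]
top park_ring 0.83 [267. 471.] [ 0.4826 -0.3642]
scene lantern 0.61 [205. 243.] [ 0.5321 -0.2536]
scene cure_ring 0.96 [206. 244.] [ 0.5342 -0.247 ]
scene park_ring 0.76 [180. 230.] [ 0.4897 -0.367 ]
```

View pics/w59.png

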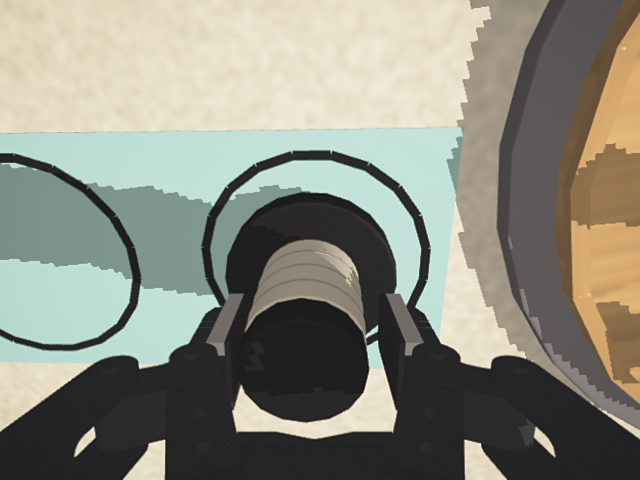

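```bash
cat > fit.py <<'E'
from h import *
from scipy.optimize import least_squares
p=shot('wrist');f=p['frame'].astype(int);save(p,'fit.png')
g=f.sum(2)
def fit(pts,z,r):
    P=np.array([at_z(p,q,z)[:2] for q in pts]); s=least_squares(lambda c:np.hypot(*(P-c).T)-r,P.mean(0)); return s.x,np.abs(s.fun).max()
import json,sys
a=json.loads(sys.argv[1]);b=json.loads(sys.argv[2])
L,e=fit(a,.014,.036);C,e2=fit(b,0,.05)
print('foot',L.round(4),e,'ring',C.round(4),e2,'diff mm',((L-C)*1000).round(1),np.hypot(*(L-C)))
E
python3 fit.py '[[265,226],[265,396],[194,311],[215,252],[217,372]]' '[[151,312],[248,204],[248,430],[185,238],[183,395]]'
```

```text
foot [ 0.5297 -0.2476] 0.0007119135798714787 ring [ 0.5313 -0.2467] 0.0011466554525379272 diff mm [-1.6 -1. ] 0.0018419017724355022
```

```bash
python3 -m inch '[[0.2,0,0,0,0],[0.4,0,0,0,0],[0.45,0,0,0,0],[0.45,0,0,0,0]]' 20;python3 settle.py;python3 settle.py; python3 -m inch '[[0.45,-0.8,1.6,-12,0],[0.45,-1,2.2,-17,0],[0.45,-1,2.5,-20,0],[0.45,-1,2.5,-20,0],[0.45,-1,2.5,-25,0],[0.45,-1,2.5,-25,0]]' 20;python3 settle.py; python3 lan.py w60.png
```

```text
clock: 86.48
position: [0.5358, -0.2449, 0.0342]
ee_rot: [0.071, 0.826, 0.559, 0.014]
contact_force: [0.8, 0.6, -0.4]
width: 0.0619
clock: 87.48
position: [0.5292, -0.2409, 0.1506]
ee_rot: [0.063, 0.826, 0.56, 0.01]
contact_force: [0.8, 0.2, 0.5]
width: 0.0618
t 87.73 pos [ 0.5291 -0.2408  0.1494] w 0.0619 F [-0.7  0.2 -0.9] toolx [ 0.373  0.926 -0.054] z [ 0.086 -0.092 -0.992] q [-0.52  0.28  1.72 -0.04  1.02 -1.69]
wrist park_ring 0.7 [202. 139.] [ 0.4849 -0.3709]
top lantern 0.71 [247. 422.] [ 0.54   -0.2466]
top cure_ring 0.63 [252. 424.] [ 0.5282 -0.25  ]
scene lantern 0.57 [204. 244.] [ 0.528  -0.2554]
scene cure_ring 0.73 [254. 297.] [ 0.556  -0.0209]
scene park_ring 0.92 [180. 232.] [ 0.4866 -0.3621]
```

View pics/w60.png

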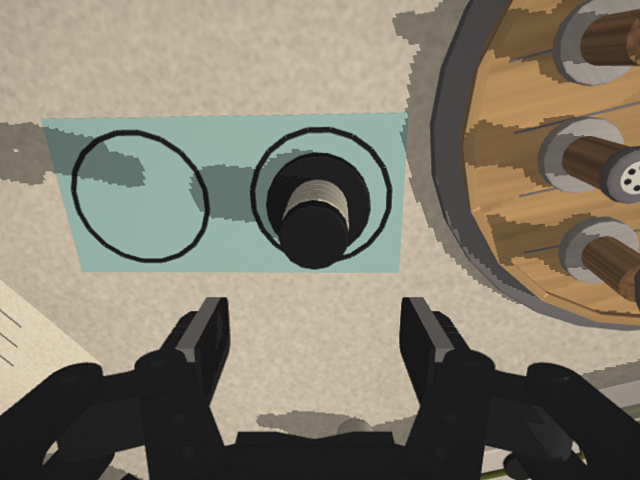

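```bash
python3 -m inch '[[0.45,0,0,-30,0],[0.45,0,0,-30,0],[0.45,-25,-8,-5,0],[0.45,-28,-9,-5,0],[0.45,-28,-9,-5,0],[0.45,-28,-9,-5,0],[0.45,-28,-9,-5,0],[0.45,-28,-9,-5,0],[0.45,-28,-9,-5,0],[0.45,-28,-9,0,0]]' 20;python3 settle.py; python3 look.py z_
python3 - <<'E'
from h import *
p=shot('scene');f=p['frame']
cv2.imwrite('pics/s9.png',cv2.cvtColor(cv2.resize(f[130:330,180:440],None,fx=3,fy=3,interpolation=cv2.INTER_CUBIC),cv2.COLOR_RGB2BGR))
p=shot('top');f=p['frame']
cv2.imwrite('pics/crop10.png',cv2.cvtColor(cv2.resize(f[170:320,260:520],None,fx=3,fy=3,interpolation=cv2.INTER_CUBIC),cv2.COLOR_RGB2BGR))
E
```

```text
clock: 89.17
position: [0.3717, -0.4134, 0.2526]
ee_rot: [0.064, 0.823, 0.564, 0.011]
contact_force: [-1.1, -0.6, 0.7]
width: 0.0623
t 89.42 pos [ 0.3725 -0.4115  0.251 ] w 0.0619 F [ 0.3  1.  -0.3] toolx [ 0.363  0.93  -0.051] z [ 0.089 -0.089 -0.992] q [-0.98  0.17  1.61  0.02  1.24 -2.18]
gp -0.0187
top cam at [0.328 0.044 1.16 ]
plate_axis 0.98 [244. 334.] [ 0.56  -0.026]
handle_top 0.75 [236. 292.] [0.569 0.074]
turntable 0.91 [247. 334.] [ 0.556 -0.026]
turntable 0.16 [250. 422.] [ 0.534 -0.247]
part_wheel 0.52 [242. 360.] [ 0.565 -0.093]
part_tub 0.2 [317. 430.] [ 0.367 -0.247]
part_tank 0.51 [183. 215.] [0.746 0.268]
part_tank 0.5 [264. 472.] [ 0.491 -0.367]
part_tail 0.52 [267. 353.] [ 0.503 -0.07 ]
lantern 0.58 [252. 424.] [ 0.528 -0.25 ]
cure_ring 0.58 [250. 422.] [ 0.534 -0.245]
park_ring 0.83 [265. 472.] [ 0.487 -0.367]
park_ring 0.19 [252. 424.] [ 0.529 -0.249]
jar_among 0.51 [238. 214.] [0.602 0.275]
jar_near 0.71 [318. 431.] [ 0.364 -0.248]
glue 0.49 [165. 434.] [ 0.756 -0.303]
brush 0.54 [294. 151.] [0.47  0.435]
tyre 0.6 [320. 263.] [0.388 0.162]
sprue 0.58 [183. 21
[... 173 characters left out ...]
0.079]
turntable 0.94 [259. 296.] [ 0.566 -0.011]
turntable 0.23 [229. 300.] [ 0.489 -0.083]
part_wheel 0.56 [229. 277.] [ 0.531 -0.12 ]
part_wheel 0.2 [338. 377.] [0.601 0.27 ]
part_tank 0.66 [250. 259.] [ 0.61  -0.094]
part_engine 0.26 [382. 322.] [0.751 0.267]
part_tail 0.6 [227. 298.] [ 0.488 -0.093]
lantern 0.81 [204. 245.] [ 0.526 -0.255]
cure_ring 0.6 [209. 246.] [ 0.539 -0.235]
park_ring 0.56 [178. 230.] [ 0.485 -0.374]
jar_among 0.94 [340. 379.] [0.6   0.274]
jar_near 0.57 [178. 295.] [ 0.36  -0.249]
glue 0.65 [236. 161.] [ 0.75  -0.294]
brush 0.6 [352. 482.] [0.478 0.431]
brush 0.28 [204. 245.] [ 0.527 -0.252]
tyre 0.57 [258. 404.] [0.385 0.16 ]
sprue 0.63 [380. 322.] [0.746 0.264]
```

View pics/s9.png

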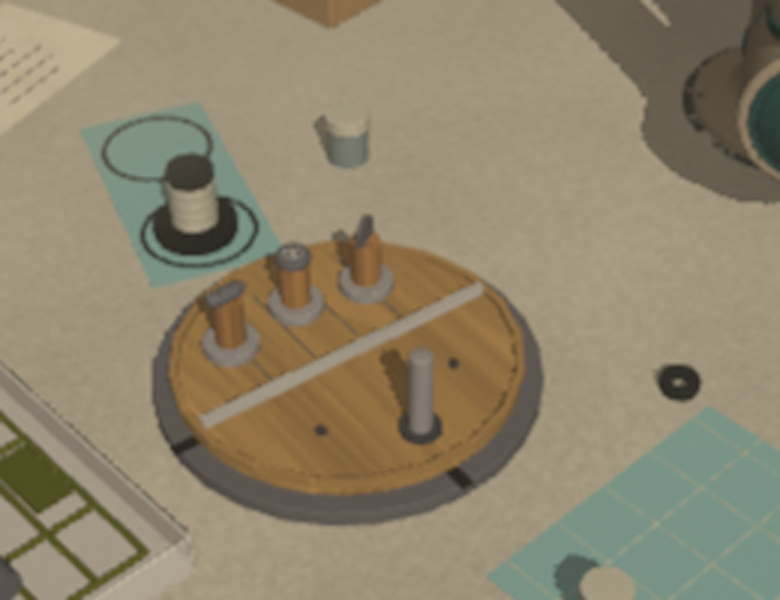

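View pics/crop10.png

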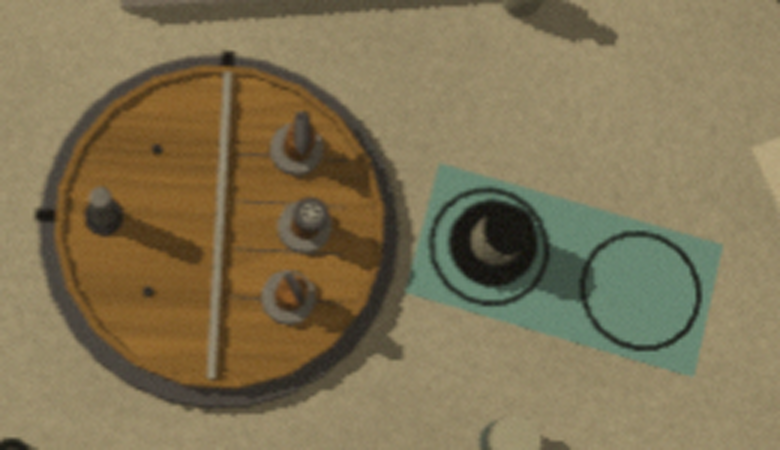

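View pics/z_top.png

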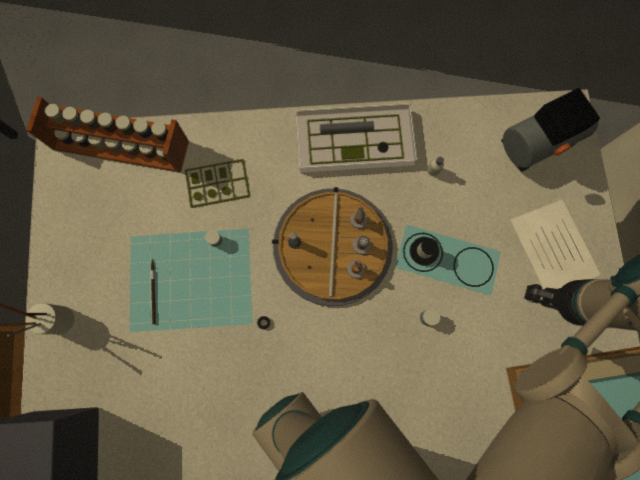

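```bash
python3 fence.py 295.7 330.7 194 335.7
```

```text
fence ends [ 0.4317 -0.0067] [ 0.6844 -0.0387] phi 1.4448664092456842
```

```bash
python3 -c "
from rig import manip
print(manip.sign_off())"
```

```text
the job is handed in; nothing more can be done
None
```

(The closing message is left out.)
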